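# Prop the sprung flap of the compound bin and fetch the bar

### The arm

A 6-joint arm with a two-finger parallel gripper is mounted at the origin on a cart in front of the work surface, level with it; the furniture and walls round the work are solid. World frame = base frame: x ahead of the robot, y to its left, z up, the work surface at z = 0. Lengths are in m, angles in rad, forces in N, time in s.
With the tool pointing down it reaches from about 0.225 to 0.725 m from the base axis. Payload 3.1 kg.
Tool frame: the origin (TCP) lies at the very end of the fingers, on their centre line; the grasp point (between the pads) lies 19 mm behind it; z points along the fingers, y is the direction in which the jaws open and shut (so a half turn about z gives the same grasp; the last joint's range is limited). The gripper opens to 85 mm and grips with 20 to 120 N. Pads are 22 mm wide; open, the fingers measure 114 mm over their backs; the gripper's body (76 mm by 85 mm) begins 54 mm behind the grasp point. The pads swing forward as they close: fully open they stand 13 mm farther back than shut.
Start: joints at [1.214, 0.048, 0.099, 1.622, 0, 1.443], TCP at [0.119, 0.511, 0.231] pointing down, gripper open.
Joint ranges: [-2.91, 2.91], [-0.99, 1.94], [-1.21, 1.42], [-2.12, 2.29], [-1.49, 1.47], [-3.14, 3.14]. Speed limits (rad/s): [2.79, 2.79, 3.14, 3.14, 3.14, 3.14].

### API

Orientations are given as a 3x3 rotation matrix whose columns are the frame's x, y, z axes.
In Python, from station import * gives the robot as it stands.
- The arm moves only by the tool servo_tool, never from a script. Its argument "deltas" is a list of rows, each an object of numbers: "hand": the closure, from -1 (fully open) to 1 (shut), so that 0 is half open; "dx", "dy", "dz": the shift along the world's x, y, z in mm; "rx", "ry", "rz": the turn, a rotation vector about the world's x, y, z in degrees. In form: [{"hand": .., "dx": .., "dy": .., "dz": .., "rx": .., "ry": .., "rz": ..}, ...]. A call has 1 to 10 rows; each row shifts and turns the commanded pose from where the row before left it; what a row does not reach is not made up. A row lasts 1/10 s, in which the tool goes at most 50 mm and 8.59 degrees, less where a joint would pass 70% of its speed; a pose out of reach is approached as far as the arm can. A call with a gripper value outside its range is refused whole. The fingers move at their own pace and stop on an object; the grip force is fixed at half the most. Time passes only in rows, so rows that do not move let the fingers close. It gives the time, the measured TCP pose, the force and the opening at its end, in the units of the state.
- state(): the state, without advancing time (a new reading comes with each control period).
- get_image(name): name is "scene" or "top" or "wrist"; returns the picture (480x640x3 uint8, blue, green, red); there is no depth.
- calibration(name): a dict with "fx", "fy", "cx", "cy" (pixels), "dist" ([k1, k2, p1, p2, k3] as OpenCV has them; the pictures are not rectified), "camera_from_world" (4x4, takes a point from world to camera coordinates). Camera axes: x right, y down, z forward; pixel columns grow to the right and rows downward; lengths in m; the calibration is good to about 2 mm. A picture is of the moment at which its call begins: read the wrist's pose just before it. calibration takes no time and is no camera call; for the wrist camera it gives the pose at the moment of the call.
- finish_job(): hands the job in, once; it reports no verdict.
The state is a dict: "clock": time; "qpos": joint angles; "qd": joint speeds; "joint_torque": joint torques, N m; "tcp_pos": TCP position; "orientation": TCP orientation; "wrist_force": force on the tool from outside, world axes, zero at the start; "moment": the same for the moment, N m; "grip_width": finger opening in m.
Only numpy, scipy, OpenCV 4.12 (cv2) and the standard library are available. Lean on these libraries where they do the work, as an engineer would, in place of code of your own. Each camera call takes 0.05 s, during which the arm holds its last target.

### The job

Use the wooden block to lift the spring-closed blue flap of the grey bin, and leave the block standing on the ledge at the bin's left side, just beyond the small stop bar, so that it props the flap wide open by itself. Then take the green-and-cream bar of polishing compound out of the bin and lay it flat in the middle of the cork mat, setting it down without dropping it. Leave the flap propped open, and do not disturb the mould insert, the paste jar or the oil bottle.

Things in the scene. Friction and masses are not known exactly. Their poses are not given: they have to be found in the camera images.
- bin: grey steel bin, fixed, placed and turned anew each time. Origin at the centre of its underside, z up, front faces its own -x. Outside x -80 to 80, y -87 to 87 mm. Open well in its right part: inside x -75 to 75, y -82 to 34, floor z = 60, rim z = 95, walls 5 mm. Flat ledge along its left side: x -80 to 80, y 34 to 87, top z = 85, no wall on either side of it. It carries the flap.
- hinge_line (a point): middle of the flap's hinge line, fixed on the bin at 85, 0, 96 mm in the bin's frame; axes as the bin's. The line runs along y at the bin's back.
- ledge_seat (a point): point on the ledge's top (24, 63, 85 mm in the bin's frame, axes as the bin's): middle of the block's underside when it stands along the bin's x, its near end against the dark stop bar that crosses the ledge at x -39 to -31, 8 mm high. The block's far top edge then holds the flap at about 1.4 rad. Left a few mm beyond the stop it holds too, or the flap pushes it back to the stop.
- flap (a joint): angle of the blue sheet flap, rad: 0 shut (level, over well and ledge); grows as its front edge swings up and back, limit 1.75. A spring and its weight (0.18 kg) always shut it: 0.2 N m when shut, 0.13 at 1.4 rad. 170 mm wide, 3 mm thick; its underside lies in the plane of the hinge line and reaches 210 mm from it, so shut it overhangs the bin's front by 45 mm at z = 96, at the ledge too.
- flap_lip (a point): middle of the flap's front edge, at its underside, 210 mm from the hinge line; shut it lies at -125, 0, 96 mm in the bin's frame. It moves with the flap; its axes are the bin's when shut.
- block_center (a point): centre of the loose hardwood prop block, 110 mm long (its x) by 36 mm wide (its y) by 48 mm high (its z), pale wood with a thin red line near each end, 0.3 kg. It stands on the bench to the right of the bin, beyond the fixed easel of two dark planks (185 mm high), 48 mm edge upright, this point 24 mm above the bench. Both ends are alike.
- bar_center (a point): centre of the bar of polishing compound, half green and half cream, 89 mm long (along its y) by 39 mm wide (its x) by 30 mm high (its z), 0.2 kg. It lies flat on the floor of the well under the flap, its length roughly along the bin's x, toward the front, this point 15 mm above the inner floor.
- mat_center (a point): centre of the top of the square mat, cork with a black rubber edge, 180 x 180 mm, top 3 mm above the bench, fixed. Axes x and y along its sides.
- mould_insert_2: bright machined steel mould insert, a block 40 x 56 x 26 mm standing on the bench behind the easel. Bystander: leave it alone. Origin at the centre of its underside.
- paste_jar: round jar of polishing paste with a mustard yellow lid, 57 mm across, 36 mm high, on the bench behind the easel. Bystander: leave it alone. Origin at the centre of its underside.
- oil_bottle: white squeeze bottle with a thin spout, 30 x 50 x 84 mm, on the bench behind the easel. Bystander: leave it alone. Origin at the centre of its underside.
- compound_bar: the same bar of polishing compound (see point bar_center); origin at the centre of its underside, length along its y.
- prop_block: the same wooden prop block (see point block_center); origin at the centre of its underside.
Mind the look-alikes: they are no part of the job. Several things look just like the prop_block: the one meant starts farthest to the robot's right.

How it is judged:
By the outcome, as a careful person would: the job done as asked, in the order asked, and still so for the second after the job is handed in, with the robot touching nothing.
It also fails if it takes over 72 s, if anything falls off the work surface, if the arm or the gripper's body presses on something with over 40 N, if the wrist force passes 120 N, or if a joint passes its speed limit or range.

## Working session

There is one attempt and no reset: what is moved stays moved. The work goes in short steps, Python scripts to look and compute and a tool call to move; the robot and the scene stay as the last step left them, time stands still between calls to the robot, and variables do not carry over. Pictures are saved under pics/ and viewed, and the job is handed in when it is done.

Besides the shell and the picture viewer there is one more tool, called as name(argument=value, ...) on one line, values as JSON. servo_tool: Moves the arm, as the interface text tells. Its arguments: {"type":"object","properties":{"deltas":{"type":"array","items":{"type":"object","properties":{"hand":{"type":"number"},"dx":{"type":"number"},"dy":{"type":"number"},"dz":{"type":"number"},"rx":{"type":"number"},"ry":{"type":"number"},"rz":{"type":"number"}}}}},"required":["deltas"]}

```bash
ls -la; mkdir -p pics; python3 - <<'E'
from station import *
import cv2,numpy as np
s=state();print(s['clock'],s['tcp_pos'],s['grip_width'],s['wrist_force']);print(np.round(s['orientation'],3))
for n in ['scene','top','wrist']:
    cv2.imwrite(f'pics/{n}0.png',get_image(n))
    c=calibration(n);print(n,{k:(np.round(v,4).tolist()) for k,v in c.items()})
E
```

```text
total 12
drwxr-xr-x  3 agent agent 4096 Dec  6 18:55 .
drwxr-xr-x 23 root  root  4096 Dec  6 18:55 ..
drwxr-xr-x  2 agent agent 4096 Dec  6 18:55 pics
0.0 [0.11886514 0.51072669 0.23009845] 0.08530758880270972 [-0.61226217 -0.76057772 -0.50814741]
[[-0.974  0.227 -0.001]
 [ 0.227  0.974 -0.002]
 [ 0.    -0.002 -1.   ]]
scene {'fx': 489.2825, 'fy': 489.2825, 'cx': 321.9752, 'cy': 242.2217, 'dist': [0.0304, 0.0, 0.0, 0.0, 0.0], 'camera_from_world': [[0.2241, -0.9746, 0.0052, -0.1105], [-0.6462, -0.1526, -0.7478, 0.4576], [0.7296, 0.1642, -0.6639, 0.863], [0.0, 0.0, 0.0, 1.0]]}
top {'fx': 473.5789, 'fy': 473.5789, 'cx': 318.7597, 'cy': 245.2254, 'dist': [-0.0435, 0.0, 0.0, 0.0, 0.0], 'camera_from_world': [[0.0024, -0.9998, -0.018, 0.0402], [-0.9959, -0.0008, -0.0905, 0.571], [0.0904, 0.0181, -0.9957, 1.349], [0.0, 0.0, 0.0, 1.0]]}
wrist {'fx': 396.5165, 'fy': 396.5165, 'cx': 319.3868, 'cy': 237.7144, 'dist': [-0.0682, 0.0, 0.0, 0.0, 0.0], 'camera_from_world': [[0.2261, 0.9741, -0.0025, -0.5242], [0.9228, -0.2134, 0.3207, -0.0419], [0.3119, -0.0748, -0.9472, 0.3814], [0.0, 0.0, 0.0, 1.0]]}
```

View pics/scene0.png

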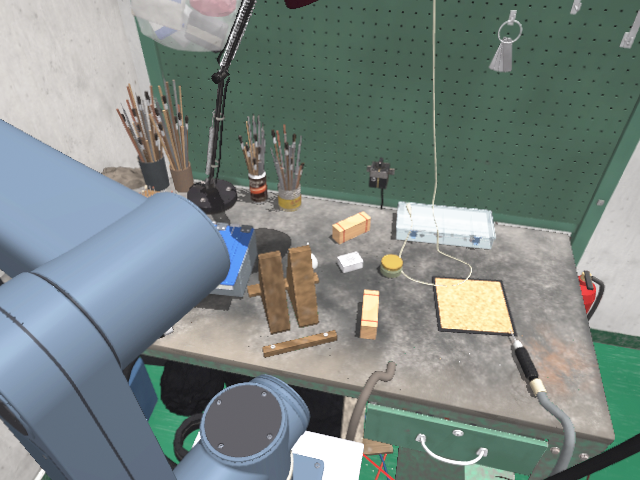

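View pics/top0.png

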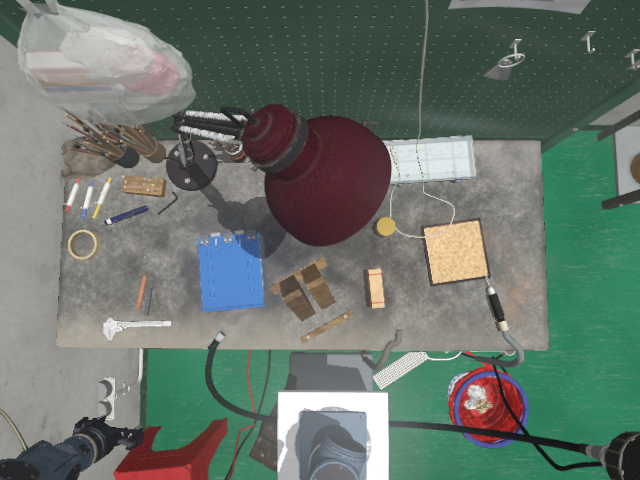

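View pics/wrist0.png

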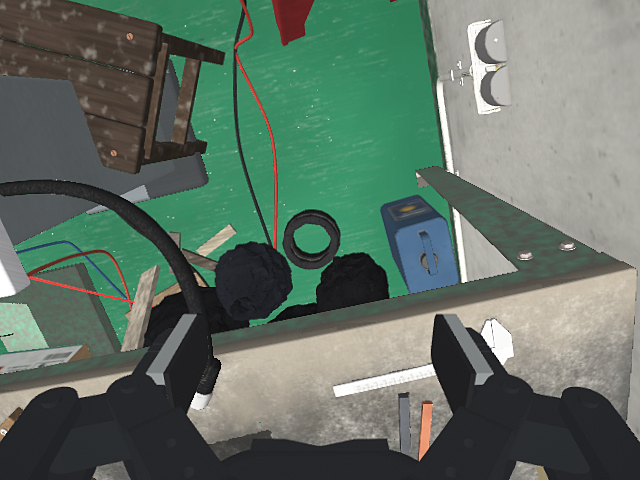

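The scene view shows two pale blocks, at (370,313) and (352,228). The flap is at (235,270) in the top view and the mat at (457,252). Next I measure them.

```bash
cat > h.py <<'E'
from station import *
import cv2,numpy as np
def KD(c): return np.array([[c['fx'],0,c['cx']],[0,c['fy'],c['cy']],[0,0,1.]]),np.array(c['dist'],float)
def ray(c,uv):
    K,D=KD(c); T=np.array(c['camera_from_world']);R=T[:3,:3];t=T[:3,3]
    p=cv2.undistortPoints(np.array([[uv]],float),K,D)[0,0]
    d=R.T@np.array([p[0],p[1],1]); return -R.T@t,d/np.linalg.norm(d)
def onz(c,uv,z):
    o,d=ray(c,uv); return o+d*(z-o[2])/d[2]
def tri(obs):
    A=np.zeros((3,3));b=np.zeros(3);L=[]
    for c,uv in obs:
        o,d=ray(c,uv);P=np.eye(3)-np.outer(d,d);A+=P;b+=P@o;L.append((o,d,P))
    x=np.linalg.solve(A,b);return x,[np.linalg.norm(P@(x-o)) for o,d,P in L]
def proj(c,X):
    K,D=KD(c);T=np.array(c['camera_from_world'])
    return cv2.projectPoints(np.atleast_2d(X).astype(float),cv2.Rodrigues(T[:3,:3])[0],T[:3,3],K,D)[0].reshape(-1,2)
def crop(im,x0,y0,x1,y1,s,name):
    cv2.imwrite(name,cv2.resize(im[y0:y1,x0:x1],None,fx=s,fy=s,interpolation=cv2.INTER_CUBIC))
E
python3 - <<'E'
from h import *
c=calibration('top');s=calibration('scene')
for n,k in(('top',c),('scene',s)): print(n,'cam at',ray(k,(320,240))[0])
for uv in [(375,288)]: print('block top',onz(c,uv,.048))
for uv in [(370,300),(352,222)]: print('scene blk',onz(s,uv,.048))
for uv in [(197,235),(262,233),(264,305),(203,311)]: print('flap',onz(c,uv,.099))
print('mat',onz(c,(457,252),.003)); print('edge',onz(c,(300,348),0), onz(c,(545,145),0),onz(c,(58,345),0))
im=cv2.imread('pics/top0.png');crop(im,190,200,400,350,3.8,'pics/top0c1.png')
im=cv2.imread('pics/scene0.png');crop(im,200,200,400,350,4,'pics/scene0c1.png')
E
```

```text
top cam at [0.44650133 0.016192   1.39563132]
scene cam at [-0.30916531 -0.17953336  0.91574077]
block top [ 0.44743847 -0.11881804  0.048     ]
scene blk [ 0.47042931 -0.12113539  0.048     ]
scene blk [ 0.74690467 -0.02771895  0.048     ]
flap [0.59251015 0.37794797 0.099     ]
flap [0.59808307 0.19679618 0.099     ]
flap [0.40044936 0.18879171 0.099     ]
flap [0.38327828 0.35621475 0.099     ]
mat [ 0.55329884 -0.36566551  0.003     ]
edge [0.27287393 0.09548421 0.        ] [ 0.87861912 -0.64294077  0.        ] [0.27422236 0.81772848 0.        ]
```

View pics/top0c1.png

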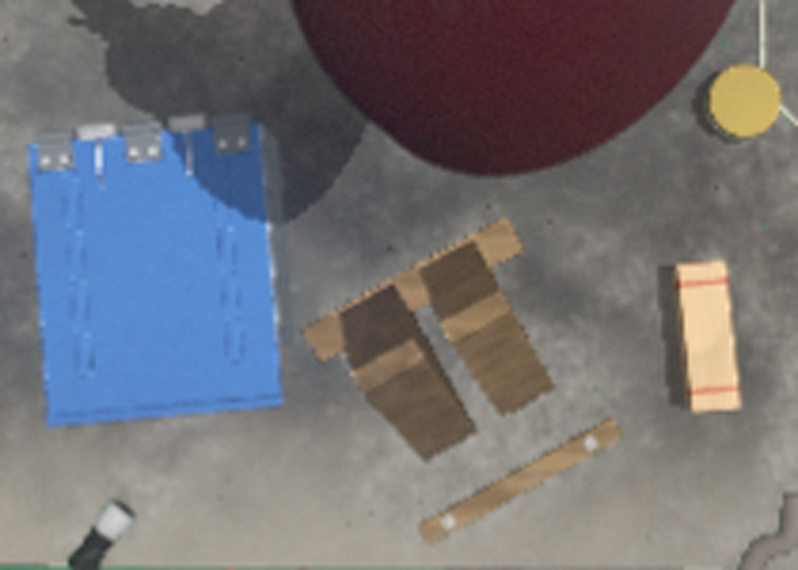

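View pics/scene0c1.png

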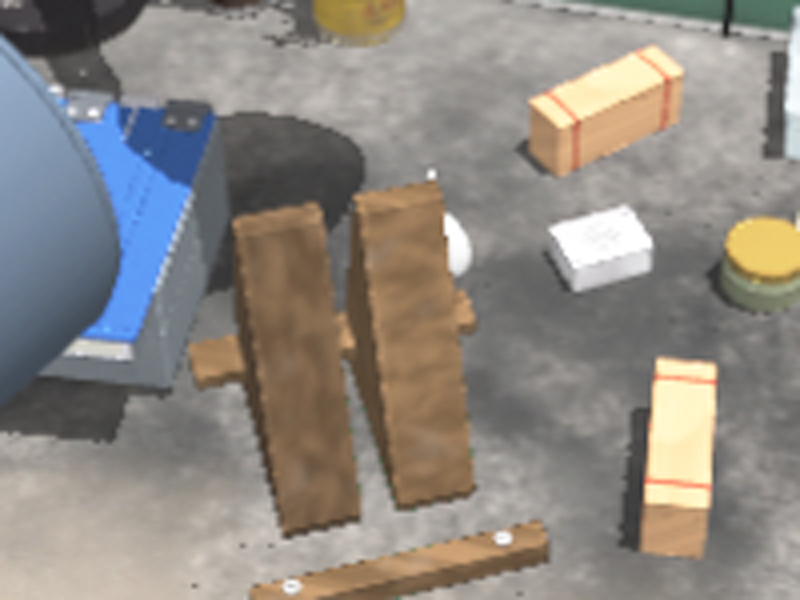

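```bash
python3 - <<'E'
from h import *
s=state();R=np.array(s['orientation']);c=calibration('wrist')
o,d=ray(c,(320,240));print('cam in tool',R.T@(o-s['tcp_pos']),'view dir in tool',R.T@d)
t=calibration('top');sc=calibration('scene')
print('lamp?',[tri([(t,(330,245)),(sc,(u,5))]) for u in (290,300,310)])
print('sc refine'); 
f=lambda x,y:(190+x/3.8,200+y/3.8)
P=[onz(t,f(*q),.0975) for q in[(48,425),(283,404),(258,124),(30,145)]]
for p in P:print(p)
B=[onz(t,f(*q),.048) for q in[(677,264),(724,261),(740,408),(691,411)]]
for p in B:print('blk',p)
B=np.array(B);print(B.mean(0)); v=(B[0]+B[1]-B[2]-B[3])/2;print(v,np.degrees(np.arctan2(v[1],v[0])))
E
```

```text
cam in tool [ 0.08299256  0.00034497 -0.14300525] view dir in tool [-0.32639288  0.00117653  0.94523347]
lamp? [(array([0.50523152, 0.03471313, 0.67700649]), [np.float64(0.023579332402387854), np.float64(0.02357933240238797)]), (array([0.50792266, 0.02716301, 0.67632712]), [np.float64(0.015601871256582793), np.float64(0.015601871256582772)]), (array([0.51030285, 0.01950181, 0.67584655]), [np.float64(0.007601844602830913), np.float64(0.007601844602830895)])]
sc refine
[0.38090744 0.35757762 0.0975    ]
[0.39683078 0.18765225 0.0975    ]
[0.59928419 0.20842404 0.0975    ]
[0.58385459 0.37562271 0.0975    ]
blk [ 0.4998565  -0.09979232  0.048     ]
blk [ 0.50214108 -0.1349197   0.048     ]
blk [ 0.39300106 -0.1458851   0.048     ]
blk [ 0.39072422 -0.10950998  0.048     ]
[ 0.44643072 -0.12252677  0.048     ]
[0.10913615 0.01034153 0.        ] 5.41307177839152
```

servo_tool(deltas=[{"hand": -1, "dx": 20, "dy": -28, "dz": 8, "rz": 2.4}, {"dx": 20, "dy": -28, "dz": 8, "rz": 2.4, "hand": -1}, {"dx": 20, "dy": -28, "dz": 8, "rz": 2.4, "hand": -1}, {"dx": 20, "dy": -28, "dz": 8, "rz": 2.4, "hand": -1}, {"dx": 20, "dy": -28, "dz": 8, "rz": 2.4, "hand": -1}, {"dx": 20, "dy": -28, "dz": 8, "rz": 2.4, "hand": -1}, {"dx": 20, "dy": -28, "dz": 8, "rz": 2.4, "hand": -1}, {"dx": 20, "dy": -28, "dz": 8, "rz": 1.7, "hand": -1}, {"hand": -1}])

```text
schema error: expected keys hand, dx, dy, dz, rx, ry, rz
```

```bash
python3 - <<'E'
from h import *
c=calibration('wrist');im=get_image('wrist');s=state();print(s['clock'],s['tcp_pos'],np.round(s['qpos'],2),np.round(s['orientation'],3).tolist())
np.save('w1.npy',c,allow_pickle=True);cv2.imwrite('pics/w1.png',im)
E
```

```text
0.2 [0.11893714 0.51094006 0.23053189] [1.21 0.05 0.1  1.62 0.   1.44] [[-0.974, 0.227, -0.001], [0.227, 0.974, -0.001], [0.0, -0.002, -1.0]]
```

View pics/w1.png

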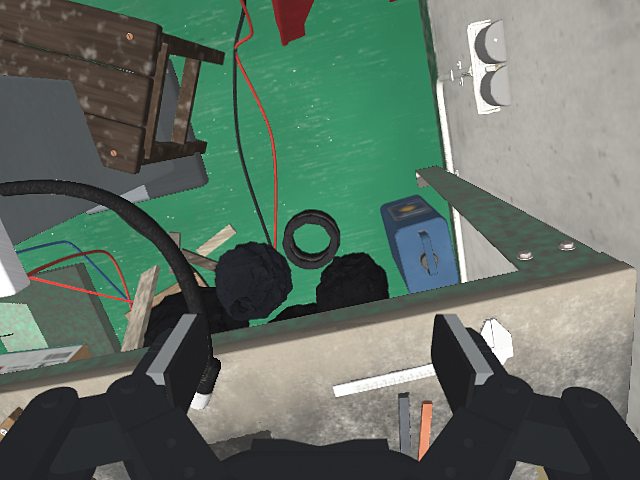

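servo_tool(deltas=[{"hand": -1, "dx": 30, "dy": -40, "dz": 6, "rx": 0, "ry": 0, "rz": 2.4}, {"hand": -1, "dx": 30, "dy": -40, "dz": 6, "rx": 0, "ry": 0, "rz": 2.4}, {"hand": -1, "dx": 30, "dy": -40, "dz": 6, "rx": 0, "ry": 0, "rz": 2.4}, {"hand": -1, "dx": 30, "dy": -40, "dz": 6, "rx": 0, "ry": 0, "rz": 2.4}, {"hand": -1, "dx": 30, "dy": -40, "dz": 6, "rx": 0, "ry": 0, "rz": 2.4}, {"hand": -1, "dx": 30, "dy": -40, "dz": 6, "rx": 0, "ry": 0, "rz": 2.4}, {"hand": -1, "dx": 20, "dy": -30, "dz": 0, "rx": 0, "ry": 0, "rz": 2.4}, {"hand": -1, "dx": 10, "dy": -15, "dz": 0, "rx": 0, "ry": 0, "rz": 1.7}, {"hand": -1, "dx": 0, "dy": 0, "dz": 0, "rx": 0, "ry": 0, "rz": 0}])

```text
clock: 1.1
tcp_pos: [0.3289, 0.2262, 0.2669]
orientation: [[-0.996, -0.089, 0.0], [-0.089, 0.996, -0.001], [-0.0, -0.001, -1.0]]
wrist_force: [0.1, 1.0, -0.2]
grip_width: 0.0853
```

```bash
python3 - <<'E'
from h import *
c=calibration('wrist');im=get_image('wrist');s=state();print(s['clock'],s['tcp_pos'],np.round(s['qpos'],2),np.round(s['orientation'],3).tolist())
np.save('w1.npy',c,allow_pickle=True);cv2.imwrite('pics/w2.png',im)
cv2.imwrite('pics/s2.png',get_image('scene'))
E
```

```text
1.15 [0.3281206  0.22733299 0.26689284] [ 0.44 -0.26 -0.12  1.72  0.    0.35] [[-0.996, -0.091, -0.0], [-0.091, 0.996, 0.0], [0.0, 0.0, -1.0]]
```

View pics/w2.png

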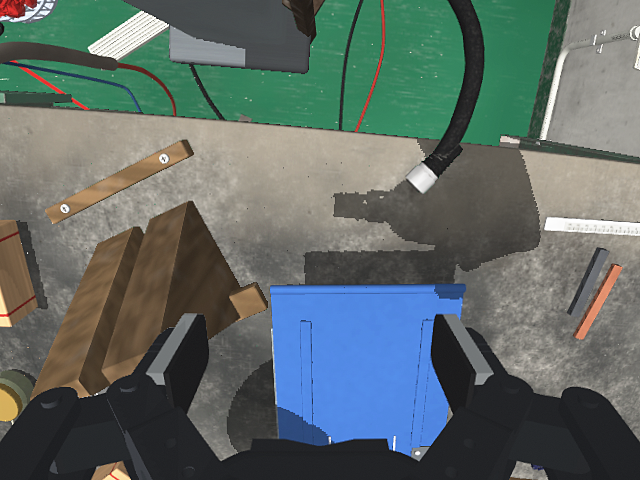

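View pics/s2.png

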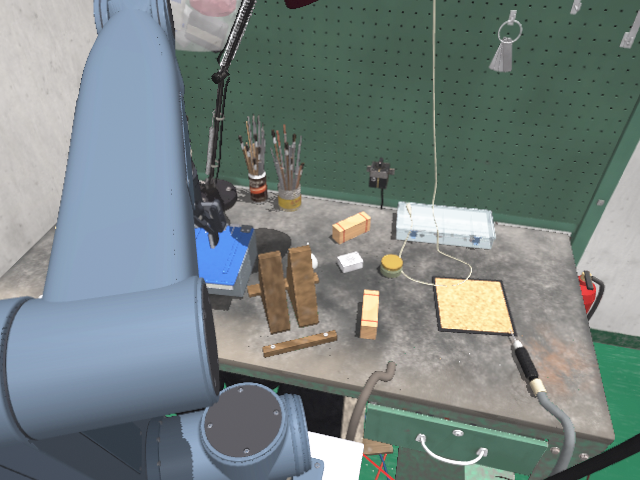

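The wrist view shows the flap's front corners at about (271,287) and (466,286). I check these against the top view.

```bash
python3 - <<'E'
from h import *
c=np.load('w1.npy',allow_pickle=True).item()
t=calibration('top');f=lambda x,y:(190+x/3.8,200+y/3.8)
for uv in [(271,287),(466,286)]: print(onz(c,uv,.099))
print(tri([(t,f(48,425)),(c,(466,286))]),tri([(t,f(283,404)),(c,(271,287))]))
im=cv2.imread('pics/w2.png');crop(im,230,240,500,480,2.9,'pics/w2c.png')
E
```

```text
[0.39987001 0.19077644 0.099     ]
[0.38387188 0.35984948 0.099     ]
(array([0.38106925, 0.35610423, 0.10570253]), [np.float64(0.0007047844064640782), np.float64(0.0007047844064640219)]) (array([0.39777993, 0.18909297, 0.10136861]), [np.float64(0.0020976876353710466), np.float64(0.002097687635371091)])
```

View pics/w2c.png

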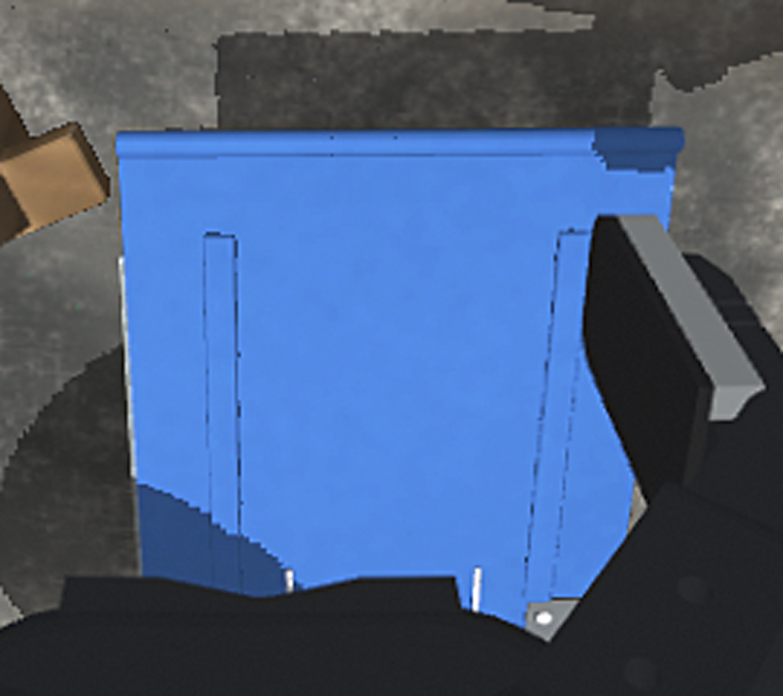

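servo_tool(deltas=[{"hand": -1, "dx": 5, "dy": -45, "dz": 0, "rx": 0, "ry": 0, "rz": 0}, {"hand": -1, "dx": 5, "dy": -45, "dz": 0, "rx": 0, "ry": 0, "rz": 0}, {"hand": -1, "dx": 5, "dy": -45, "dz": 0, "rx": 0, "ry": 0, "rz": 0}, {"hand": -1, "dx": 10, "dy": -45, "dz": 0, "rx": 0, "ry": 0, "rz": 0}, {"hand": -1, "dx": 10, "dy": -45, "dz": 0, "rx": 0, "ry": 0, "rz": 0}, {"hand": -1, "dx": 10, "dy": -45, "dz": 0, "rx": 0, "ry": 0, "rz": 0}, {"hand": -1, "dx": 20, "dy": -40, "dz": -20, "rx": 0, "ry": 0, "rz": 0}, {"hand": -1, "dx": 20, "dy": -35, "dz": -30, "rx": 0, "ry": 0, "rz": 0}, {"hand": -1, "dx": 0, "dy": 0, "dz": -20, "rx": 0, "ry": 0, "rz": 0}, {"hand": -1, "dx": 0, "dy": 0, "dz": 0, "rx": 0, "ry": 0, "rz": 0}])

```text
clock: 2.2
tcp_pos: [0.411, -0.1154, 0.1933]
orientation: [[-0.996, -0.094, -0.007], [-0.094, 0.996, 0.004], [0.007, 0.005, -1.0]]
wrist_force: [0.5, -0.8, -0.3]
grip_width: 0.0852
```

```bash
python3 - <<'E'
from h import *
c=calibration('wrist');im=get_image('wrist');s=state();print(s['clock'],s['tcp_pos'],np.round(s['qpos'],2),np.round(s['orientation'],3).tolist())
np.save('w3.npy',c,allow_pickle=True);cv2.imwrite('pics/w3.png',im)
im=get_image('scene');cv2.imwrite('pics/s3.png',im)
E
```

```text
2.25 [ 0.41173206 -0.1153277   0.19552704] [-0.43 -0.21 -0.21  1.57  0.   -0.53] [[-0.995, -0.095, -0.004], [-0.095, 0.995, 0.002], [0.004, 0.003, -1.0]]
```

View pics/w3.png

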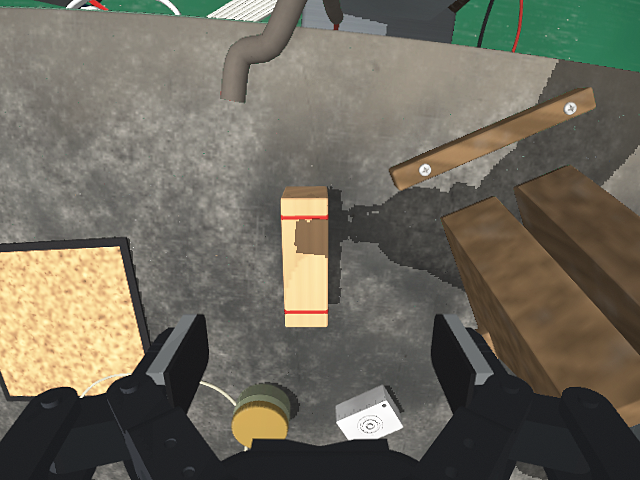

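View pics/s3.png

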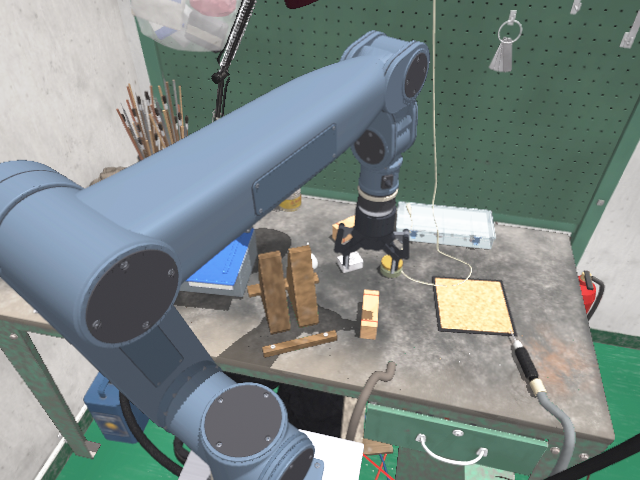

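The block's top face spans (281,198), (328,198), (328,327) and (285,327) in the wrist view.

```bash
python3 - <<'E'
from h import *
c=np.load('w3.npy',allow_pickle=True).item()
t=calibration('top');f=lambda x,y:(190+x/3.8,200+y/3.8)
B=np.array([onz(c,uv,.048) for uv in [(281,198),(328,198),(328,327),(285,327)]]);print(B,B.mean(0))
v=B[2]+B[3]-B[0]-B[1];print(np.degrees(np.arctan2(v[1],v[0])),np.linalg.norm(v)/2)
T=[(691,411),(740,408),(724,261),(677,264)]; W=[(281,198),(328,198),(328,327),(285,327)]
# wrist image left = robot right (-y)
for w,tt in zip(W,[T[1],T[0],T[3],T[2]]): print(tri([(t,f(*tt)),(c,w)]))
E
```

```text
[[ 0.39621918 -0.14447052  0.048     ]
 [ 0.39296085 -0.10968734  0.048     ]
 [ 0.50175482 -0.09857644  0.048     ]
 [ 0.50510208 -0.13420773  0.048     ]] [ 0.44900923 -0.12173551  0.048     ]
5.60789566793046 0.10936184989921757
(array([ 0.39342588, -0.14397084,  0.06044562]), [np.float64(0.0004205226620586625), np.float64(0.00042052266205863453)])
(array([ 0.39127145, -0.10945414,  0.05434857]), [np.float64(0.0006059128552023958), np.float64(0.0006059128552024287)])
(array([ 0.49961862, -0.09918069,  0.05175741]), [np.float64(0.0003003941045516506), np.float64(0.00030039410455163113)])
(array([ 0.50190013, -0.13416382,  0.05331875]), [np.float64(0.00015982009320318817), np.float64(0.00015982009320314642)])
```

servo_tool(deltas=[{"hand": -1, "dx": 4, "dy": -10, "dz": -20, "rx": 0, "ry": 0, "rz": 0}, {"hand": -1, "dx": 0, "dy": 0, "dz": -40, "rx": 0, "ry": 0, "rz": 0}, {"hand": -1, "dx": 0, "dy": 0, "dz": -40, "rx": 0, "ry": 0, "rz": 0}, {"hand": -1, "dx": 0, "dy": 0, "dz": -40, "rx": 0, "ry": 0, "rz": 0}, {"hand": -1, "dx": 0, "dy": 0, "dz": -30, "rx": 0, "ry": 0, "rz": 0}, {"hand": -1, "dx": 0, "dy": 0, "dz": -13, "rx": 0, "ry": 0, "rz": 0}, {"hand": -1, "dx": 0, "dy": 0, "dz": 0, "rx": 0, "ry": 0, "rz": 0}])

```text
clock: 3.0
tcp_pos: [0.4162, -0.1256, 0.0139]
orientation: [[-0.995, -0.096, -0.001], [-0.096, 0.995, 0.001], [0.001, 0.001, -1.0]]
wrist_force: [0.3, 0.3, 0.7]
grip_width: 0.0853
```

```bash
python3 - <<'E'
from h import *
im=get_image('wrist');s=state();print(s['clock'],s['tcp_pos'],s['wrist_force'])
cv2.imwrite('pics/w4.png',im)
E
```

```text
3.05 [ 0.41753172 -0.12639567  0.01547876] [-0.14379985  0.32067971 -0.29358424]
```

View pics/w4.png

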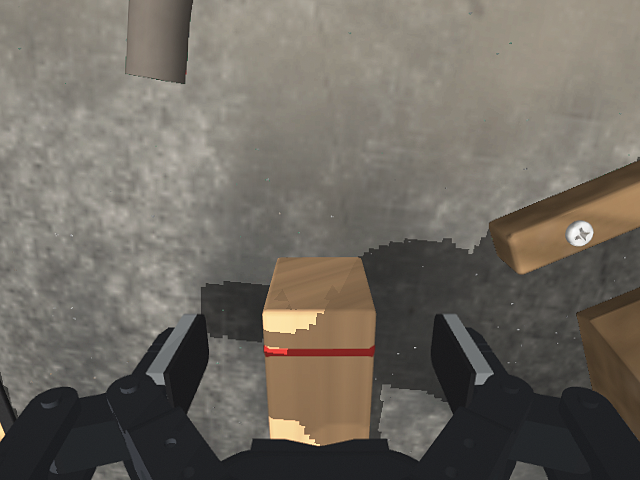

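The block sits between the jaws, centred near column 319.

servo_tool(deltas=[{"hand": -1, "dx": 0, "dy": 1, "dz": -3, "rx": 0, "ry": 0, "rz": 0}, {"hand": 0, "dx": 0, "dy": 0, "dz": 0, "rx": 0, "ry": 0, "rz": 0}, {"hand": 1, "dx": 0, "dy": 0, "dz": 0, "rx": 0, "ry": 0, "rz": 0}, {"hand": 1, "dx": 0, "dy": 0, "dz": 0, "rx": 0, "ry": 0, "rz": 0}, {"hand": 1, "dx": 0, "dy": 0, "dz": 0, "rx": 0, "ry": 0, "rz": 0}, {"hand": 1, "dx": 0, "dy": 0, "dz": 0, "rx": 0, "ry": 0, "rz": 0}, {"hand": 1, "dx": 0, "dy": 0, "dz": 0, "rx": 0, "ry": 0, "rz": 0}])

```text
clock: 3.75
tcp_pos: [0.4174, -0.1261, 0.0121]
orientation: [[-0.996, -0.094, 0.001], [-0.094, 0.996, -0.0], [-0.001, -0.001, -1.0]]
wrist_force: [-0.5, 0.8, 5.1]
grip_width: 0.0352
```

servo_tool(deltas=[{"hand": 1, "dx": 0, "dy": 0, "dz": 10, "rx": 0, "ry": 0, "rz": 0}, {"hand": 1, "dx": 0, "dy": 0, "dz": 30, "rx": 0, "ry": 0, "rz": 0}, {"hand": 1, "dx": 0, "dy": 0, "dz": 40, "rx": 0, "ry": 0, "rz": 0}, {"hand": 1, "dx": 0, "dy": 0, "dz": 40, "rx": 0, "ry": 0, "rz": 0}, {"hand": 1, "dx": 0, "dy": 0, "dz": 40, "rx": 0, "ry": 0, "rz": 0}, {"hand": 1, "dx": 0, "dy": 0, "dz": 40, "rx": 0, "ry": 0, "rz": 0}, {"hand": 1, "dx": 0, "dy": 0, "dz": 30, "rx": 0, "ry": 0, "rz": 0}, {"hand": 1, "dx": 0, "dy": 0, "dz": 0, "rx": 0, "ry": 0, "rz": 0}])

```text
clock: 4.55
tcp_pos: [0.4184, -0.1268, 0.2459]
orientation: [[-0.996, -0.094, 0.007], [-0.094, 0.996, -0.004], [-0.007, -0.004, -1.0]]
wrist_force: [-0.2, -1.0, -2.8]
grip_width: 0.0353
```

```bash
python3 - <<'E'
from h import *
c=calibration('wrist');im=get_image('wrist');s=state();print(s['clock'],s['tcp_pos'],s['wrist_force'],s['moment'],s['grip_width'])
cv2.imwrite('pics/w5.png',im);im=get_image('scene');cv2.imwrite('pics/s5.png',im[0:480,200:520])
E
```

```text
4.6 [ 0.41750188 -0.12631533  0.2429232 ] [-0.37146494  0.10653017 -3.31484038] [-0.04355037  0.05003081  0.06956994] 0.03547818491756191
```

View pics/w5.png

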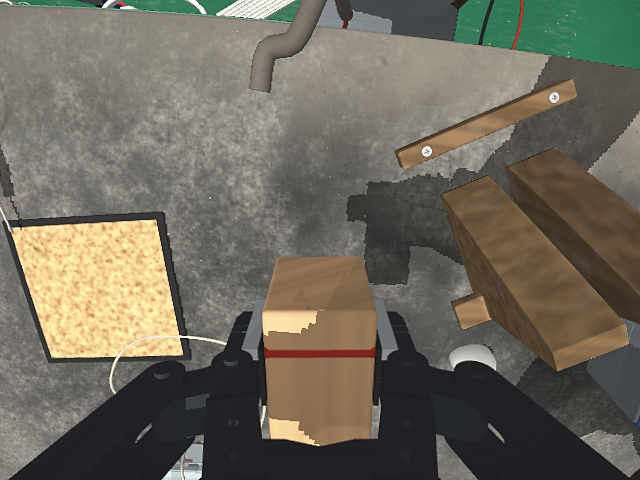

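View pics/s5.png

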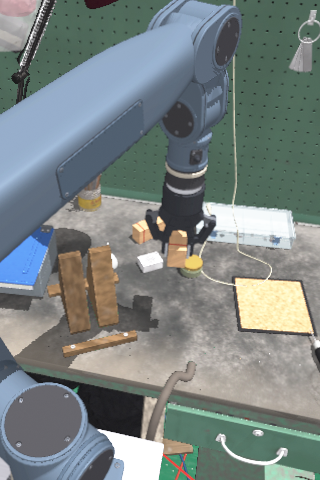

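servo_tool(deltas=[{"hand": 1, "dx": -20, "dy": 30, "dz": 10, "rx": 0, "ry": 0, "rz": 0}, {"hand": 1, "dx": -20, "dy": 42, "dz": 0, "rx": 0, "ry": 0, "rz": 0}, {"hand": 1, "dx": -20, "dy": 42, "dz": 0, "rx": 0, "ry": 0, "rz": 0}, {"hand": 1, "dx": -20, "dy": 42, "dz": 0, "rx": 0, "ry": 0, "rz": 0}, {"hand": 1, "dx": -20, "dy": 42, "dz": 0, "rx": 0, "ry": 0, "rz": 0}, {"hand": 1, "dx": -15, "dy": 45, "dz": 0, "rx": 0, "ry": 0, "rz": 0}, {"hand": 1, "dx": -10, "dy": 45, "dz": 0, "rx": 0, "ry": 0, "rz": 0}, {"hand": 1, "dx": -10, "dy": 45, "dz": 0, "rx": 0, "ry": 0, "rz": 0}, {"hand": 1, "dx": -5, "dy": 45, "dz": 0, "rx": 0, "ry": 0, "rz": 0}, {"hand": 1, "dx": -5, "dy": 45, "dz": 0, "rx": 0, "ry": 0, "rz": 0}])

```text
clock: 5.65
tcp_pos: [0.2696, 0.2982, 0.2481]
orientation: [[-0.995, -0.095, -0.004], [-0.095, 0.995, -0.003], [0.004, -0.003, -1.0]]
wrist_force: [2.1, -0.5, -3.4]
grip_width: 0.0354
```

servo_tool(deltas=[{"hand": 1, "dx": -2, "dy": 25, "dz": -10, "rx": 0, "ry": 0, "rz": 0}, {"hand": 1, "dx": 0, "dy": 4, "dz": -40, "rx": 0, "ry": 0, "rz": 0}, {"hand": 1, "dx": 0, "dy": 0, "dz": -40, "rx": 0, "ry": 0, "rz": 0}, {"hand": 1, "dx": 0, "dy": 0, "dz": -40, "rx": 0, "ry": 0, "rz": 0}, {"hand": 1, "dx": 0, "dy": 0, "dz": -40, "rx": 0, "ry": 0, "rz": 0}, {"hand": 1, "dx": 0, "dy": 0, "dz": -25, "rx": 0, "ry": 0, "rz": 0}, {"hand": 1, "dx": 0, "dy": 0, "dz": 0, "rx": 0, "ry": 0, "rz": 0}])

```text
clock: 6.35
tcp_pos: [0.2641, 0.3214, 0.0485]
orientation: [[-0.995, -0.094, -0.012], [-0.094, 0.996, -0.011], [0.013, -0.009, -1.0]]
wrist_force: [-0.3, -0.3, -3.4]
grip_width: 0.0355
```

```bash
python3 - <<'E'
from h import *
c=calibration('wrist');im=get_image('wrist');s=state();print(s['clock'],s['tcp_pos'],s['wrist_force'],s['grip_width'],np.round(s['qpos'],2))
cv2.imwrite('pics/w6.png',im);
z=s['tcp_pos'][2]+.0365
a=onz(c,(263,311),z);b=onz(c,(376,311),z);m=(a+b)/2;R=np.array(s['orientation']);print(a,b,R.T@(m-s['tcp_pos']))
cv2.imwrite('pics/s6.png',get_image('scene'));cv2.imwrite('pics/t6.png',get_image('top'))
crop(cv2.imread('pics/t6.png'),140,200,300,360,3.7,'pics/t6c.png')
E
```

```text
6.4 [0.26609291 0.32306428 0.05167539] [ 1.13868231  0.18303694 -2.42539373] 0.035571574105809224 [ 0.72 -0.18 -0.48  1.29  0.    0.63]
[0.24138182 0.30325709 0.08817539] [0.23803009 0.33648531 0.08817539] [ 0.02688152 -0.00092241 -0.03626637]
```

View pics/w6.png

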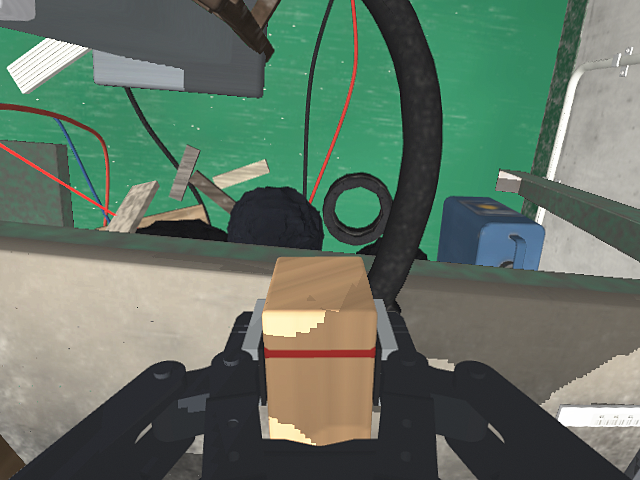

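View pics/t6c.png

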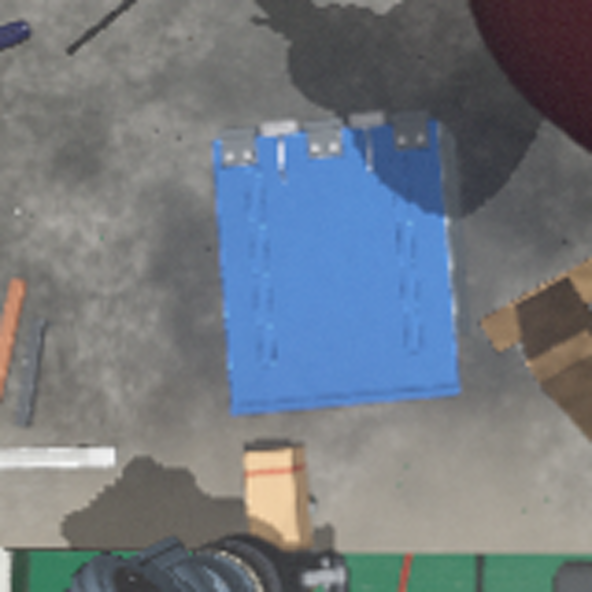

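```bash
python3 - <<'E'
from h import *
t=calibration('top');f=lambda x,y:(140+x/3.7,200+y/3.7)
for q in[(246,453),(304,447)]:print(onz(t,f(*q),.086))
for q in[(234,414),(459,395)]:print('lip',onz(t,f(*q),.099))
s=state();print(s['tcp_pos'])
E
```

```text
[0.35138196 0.34924242 0.086     ]
[0.35611176 0.30575148 0.086     ]
lip [0.38085865 0.35549011 0.099     ]
lip [0.39568804 0.1885884  0.099     ]
[0.26947926 0.32599149 0.05615261]
```

servo_tool(deltas=[{"hand": 1, "dx": 0, "dy": 4, "dz": -6, "rx": 0, "ry": 0, "rz": 0}, {"hand": 1, "dx": 0, "dy": 0, "dz": -5, "rx": 0, "ry": 0, "rz": 0}, {"hand": 1, "dx": 0, "dy": 0, "dz": 0, "rx": 0, "ry": 0, "rz": 0}, {"hand": 1, "dx": 0, "dy": 0, "dz": 0, "rx": 0, "ry": 0, "rz": 0}, {"hand": 1, "dx": 0, "dy": 0, "dz": 0, "rx": 0, "ry": 0, "rz": 0}])

```text
clock: 7.0
tcp_pos: [0.2699, 0.3304, 0.0456]
orientation: [[-0.996, -0.094, 0.001], [-0.094, 0.996, 0.0], [-0.001, 0.0, -1.0]]
wrist_force: [0.8, 0.0, -3.9]
grip_width: 0.0357
```

```bash
python3 - <<'E'
from h import *
s=state();print(s['clock'],s['tcp_pos'])
crop(get_image('scene'),160,200,300,360,3.7,'pics/s7.png')
for i in range(3):
  s=state();print(s['clock'],s['tcp_pos']);get_image('top')
E
```

```text
7.0 [0.26993565 0.33038642 0.04558969]
7.05 [0.2698926  0.33036526 0.04554973]
7.1 [0.26989781 0.33035401 0.04553011]
7.15 [0.26984484 0.33029334 0.04542067]
```

View pics/s7.png

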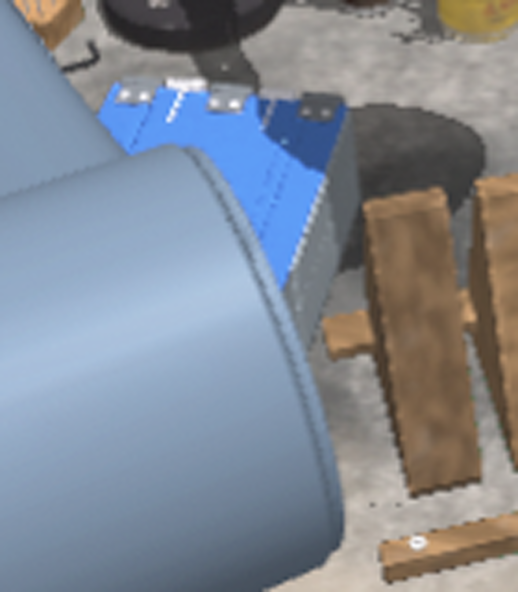

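servo_tool(deltas=[{"hand": 1, "dx": 10, "dy": -4, "dz": 0, "rx": 0, "ry": 0, "rz": 0}, {"hand": 1, "dx": 16, "dy": 1.5, "dz": 0, "rx": 0, "ry": 0, "rz": 0}, {"hand": 1, "dx": 16, "dy": 1.5, "dz": 0, "rx": 0, "ry": 0, "rz": 0}, {"hand": 1, "dx": 0, "dy": 0, "dz": 5, "rx": 0, "ry": 0, "rz": 0}, {"hand": 1, "dx": 0, "dy": 0, "dz": 10, "rx": 0, "ry": 0, "rz": 0}, {"hand": 1, "dx": 1, "dy": 0, "dz": 19, "rx": 0, "ry": 0, "rz": 0}, {"hand": 1, "dx": 3, "dy": 0.3, "dz": 19, "rx": 0, "ry": 0, "rz": 0}, {"hand": 1, "dx": 0, "dy": 0, "dz": 0, "rx": 0, "ry": 0, "rz": 0}, {"hand": 1, "dx": 0, "dy": 0, "dz": 0, "rx": 0, "ry": 0, "rz": 0}, {"hand": 1, "dx": 0, "dy": 0, "dz": 0, "rx": 0, "ry": 0, "rz": 0}])

```text
clock: 8.2
tcp_pos: [0.3148, 0.3292, 0.0972]
orientation: [[-0.996, -0.094, -0.001], [-0.094, 0.996, -0.001], [0.002, -0.0, -1.0]]
wrist_force: [0.3, 0.6, -4.3]
grip_width: 0.0353
```

```bash
python3 - <<'E'
from h import *
s=state();print(s['clock'],s['tcp_pos'],s['wrist_force'],s['moment'],s['grip_width'])
crop(get_image('top'),140,200,300,360,3.7,'pics/t8.png');cv2.imwrite('pics/w8.png',get_image('wrist'))
E
```

```text
8.2 [0.3148198  0.32921077 0.09720195] [ 0.32447336  0.62849653 -4.29348135] [0.11042333 0.17682667 0.01818915] 0.035317897928269386
```

View pics/t8.png

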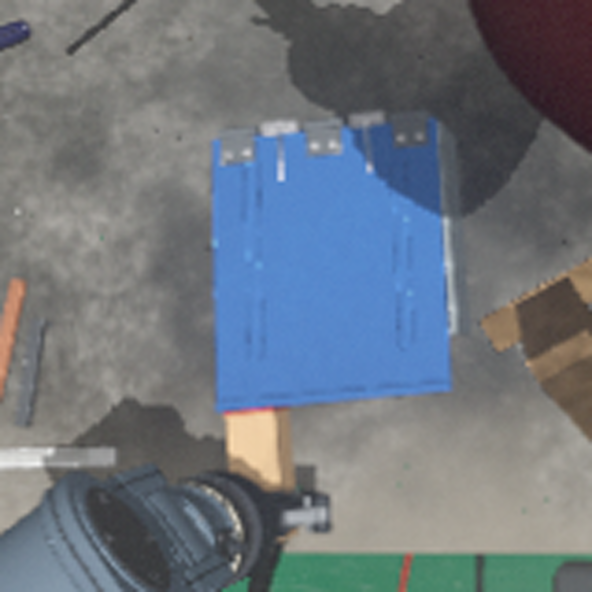

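View pics/w8.png

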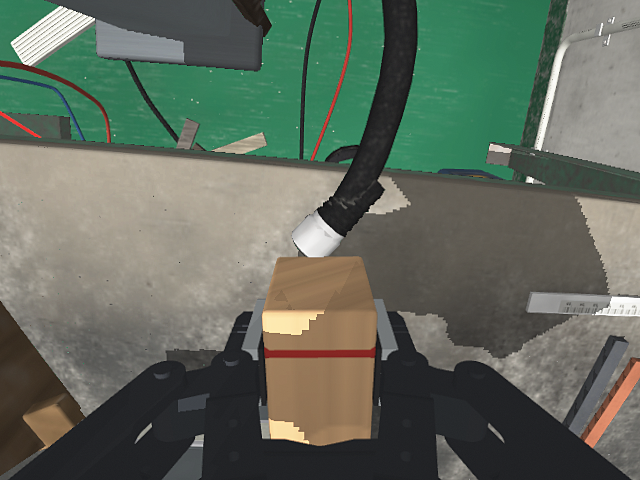

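The flap is lifting. Its lip has risen onto the block at (255,408) in the crop, and the block hasn't shifted in the grip. I continue the arc.

servo_tool(deltas=[{"hand": 1, "dx": 5, "dy": 0.5, "dz": 19, "rx": 0, "ry": 0, "rz": 0}, {"hand": 1, "dx": 6.7, "dy": 0.6, "dz": 18.4, "rx": 0, "ry": 0, "rz": 0}, {"hand": 1, "dx": 8.5, "dy": 0.8, "dz": 17.7, "rx": 0, "ry": 0, "rz": 0}, {"hand": 1, "dx": 10, "dy": 1, "dz": 16.7, "rx": 0, "ry": 0, "rz": 0}, {"hand": 1, "dx": 12, "dy": 1.1, "dz": 15.6, "rx": 0, "ry": 0, "rz": 0}, {"hand": 1, "dx": 13, "dy": 1.2, "dz": 14.3, "rx": 0, "ry": 0, "rz": 0}, {"hand": 1, "dx": 14.7, "dy": 1.4, "dz": 13, "rx": 0, "ry": 0, "rz": 0}, {"hand": 1, "dx": 0, "dy": 0, "dz": 0, "rx": 0, "ry": 0, "rz": 0}, {"hand": 1, "dx": 0, "dy": 0, "dz": 0, "rx": 0, "ry": 0, "rz": 0}])

```text
clock: 9.2
tcp_pos: [0.3848, 0.3359, 0.212]
orientation: [[-0.996, -0.094, -0.002], [-0.094, 0.996, -0.001], [0.002, -0.0, -1.0]]
wrist_force: [-2.2, 1.2, -3.3]
grip_width: 0.0355
```

```bash
python3 - <<'E'
from h import *
s=state();print(s['clock'],s['tcp_pos'],s['wrist_force'],s['moment'],s['grip_width'])
crop(get_image('top'),140,200,300,360,3.7,'pics/t9.png');cv2.imwrite('pics/s9.png',get_image('scene'))
E
```

```text
9.2 [0.38476529 0.33588151 0.21204685] [-2.18141813  1.16997289 -3.30008248] [-0.01325131  0.3932656   0.01575116] 0.03551263341060825
```

View pics/t9.png

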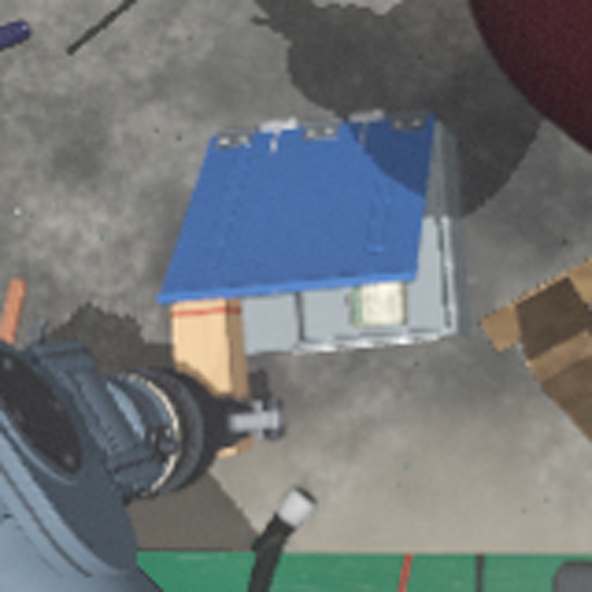

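View pics/s9.png

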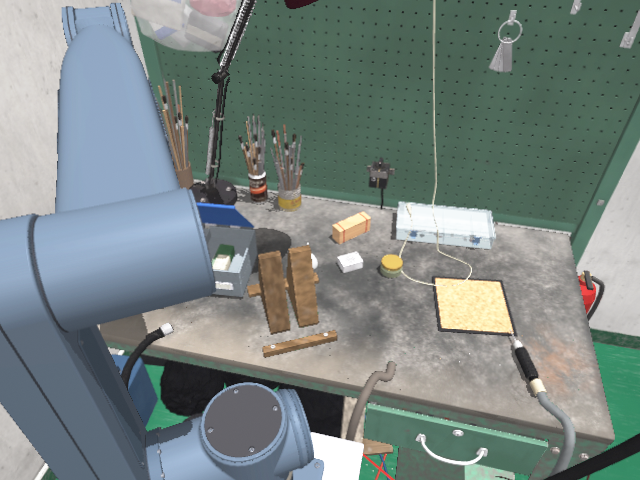

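The flap is at about 0.9 rad and the well is visible, with the bar's cream end at (380,305) in the crop. I carry on.

servo_tool(deltas=[{"hand": 1, "dx": 15.8, "dy": 1.5, "dz": 11.4, "rx": 0, "ry": 0, "rz": 0}, {"hand": 1, "dx": 17, "dy": 1.6, "dz": 9.8, "rx": 0, "ry": 0, "rz": 0}, {"hand": 1, "dx": 17.8, "dy": 1.7, "dz": 8, "rx": 0, "ry": 0, "rz": 0}, {"hand": 1, "dx": 18.5, "dy": 1.7, "dz": 6.2, "rx": 0, "ry": 0, "rz": 0}, {"hand": 1, "dx": 19, "dy": 1.8, "dz": 4.2, "rx": 0, "ry": 0, "rz": 0}, {"hand": 1, "dx": 19, "dy": 1.8, "dz": 2.4, "rx": 0, "ry": 0, "rz": 0}, {"hand": 1, "dx": 0, "dy": 0, "dz": 0, "rx": 0, "ry": 0, "rz": 0}, {"hand": 1, "dx": 0, "dy": 0, "dz": 0, "rx": 0, "ry": 0, "rz": 0}, {"hand": 1, "dx": 0, "dy": 0, "dz": 0, "rx": 0, "ry": 0, "rz": 0}])

```text
clock: 10.2
tcp_pos: [0.4913, 0.3461, 0.2543]
orientation: [[-0.996, -0.095, -0.002], [-0.095, 0.996, -0.001], [0.002, -0.001, -1.0]]
wrist_force: [-1.6, 0.1, -2.8]
grip_width: 0.0354
```

```bash
python3 - <<'E'
from h import *
s=state();print(s['clock'],s['tcp_pos'],s['wrist_force'],s['moment'],s['grip_width'])
c=calibration('wrist');im=get_image('wrist');cv2.imwrite('pics/w10.png',im);np.save('w10.npy',c,allow_pickle=True)
im=get_image('top');cv2.imwrite('pics/t10.png',im);crop(im,140,200,300,360,3.7,'pics/t10c.png')
E
```

```text
10.2 [0.49126893 0.34606304 0.25430858] [-1.5547825   0.13979833 -2.76189285] [-0.05692531  0.2826311   0.01693093] 0.03541551915770839
```

View pics/t10c.png

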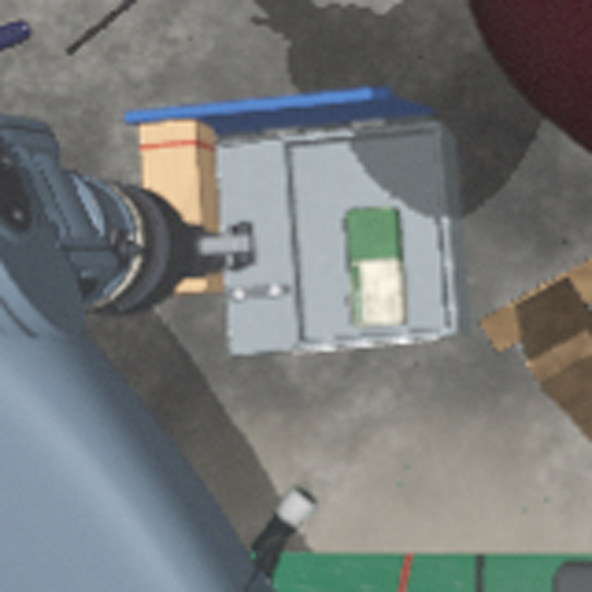

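View pics/w10.png

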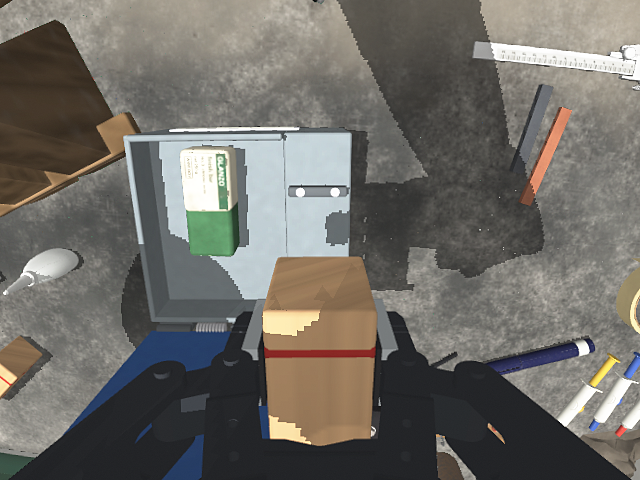

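The wrist view shows the stop bar at (288–347, 186–198), the ledge's front-left corner near (351,131), and the compound bar spanning (181,148) to (238,255). I zoom in to refine the bin pose.

```bash
python3 - <<'E'
import cv2
from h import crop
im=cv2.imread('pics/w10.png');crop(im,110,115,370,335,3,'pics/w10c.png')
E
```

```text
(no output)
```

View pics/w10c.png

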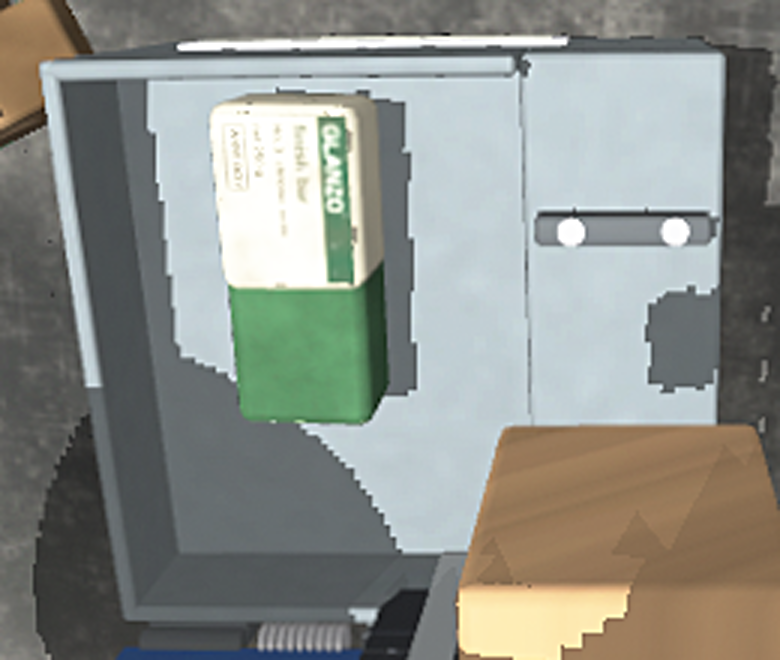

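```bash
python3 - <<'E'
from h import *
from scipy.optimize import least_squares
c=np.load('w10.npy',allow_pickle=True).item()
f=lambda x,y:(110+x/3,115+y/3)
M=np.array([(-80,-87,95),(-80,87,85),(80,-87,95),(-39,60.5,93),(-31,60.5,93)])/1e3
U=np.array([f(42,64),f(723,52),f(127,618),f(622,213),f(622,244)])
def W(p,M):
    cs,sn=np.cos(p[2]),np.sin(p[2]);return np.c_[p[0]+cs*M[:,0]-sn*M[:,1],p[1]+sn*M[:,0]+cs*M[:,1],M[:,2]]
def r(p): 
    e=proj(c,W(p,M))-U; e[3:,0]*=0.2; return e.ravel()
q=least_squares(r,[.514,.285,.094]);print(q.x,np.degrees(q.x[2]));print(np.round(r(q.x).reshape(-1,2),1))
print('corners z',[onz(c,u,z) for u,z in zip(U,(.095,.085,.095))])
t=calibration('top');g=lambda x,y:(140+x/3.7,200+y/3.7)
print('bin corner tri FR', tri([(t,g(457,332)),(c,U[0])]),'FL',tri([(t,g(231,353)),(c,U[1])]))
# block near end now
s=state();p=q.x;d=np.array(s['tcp_pos'])-[p[0],p[1],0];cs,sn=np.cos(p[2]),np.sin(p[2])
print('tcp in bin',(cs*d[0]+sn*d[1])*1e3,(-sn*d[0]+cs*d[1])*1e3,d[2])
# bar: top face corners approx
B=[f(213,100),f(345,100),f(385,270),f(385,110),f(236,412),f(368,412)]
for b in B:
    P=onz(c,b,.090)-[p[0],p[1],0];print('bar bin',(cs*P[0]+sn*P[1])*1e3,(-sn*P[0]+cs*P[1])*1e3)
for g2 in [(347,209),(398,208),(404,323),(353,325)]:
    P=onz(t,g(*g2),.090)-[p[0],p[1],0];print('bar top-cam',(cs*P[0]+sn*P[1])*1e3,(-sn*P[0]+cs*P[1])*1e3)
E
```

```text
[0.51425992 0.28696731 0.10229613] 5.861136298848096
[[-1.2 -0.6]
 [ 1.3 -0.8]
 [-0.3  1.1]
 [ 0.2  0.5]
 [ 0.2  0.3]]
corners z [array([0.44390187, 0.19315987, 0.095     ]), array([0.42647801, 0.36440697, 0.085     ]), array([0.60153154, 0.20891377, 0.095     ])]
bin corner tri FR (array([0.44305986, 0.19172151, 0.09244271]), [np.float64(0.0011551053393037824), np.float64(0.0011551053393038372)]) FL (array([0.42615522, 0.36472671, 0.07745066]), [np.float64(0.0007988153604551187), np.float64(0.0007988153604552098)])
tcp in bin -16.566692050311687 61.254968785591 0.2547346717607902
bar bin -69.2263976538097 -44.79756446834091
bar bin -68.68463089699986 -10.615573649359542
bar bin -23.973810230321867 -3.368689380583086
bar bin -66.02262423165116 -0.5050847944482635
bar bin 16.20119362526997 -48.080882929748995
bar bin 16.376867432656507 -11.002777643453685
bar top-cam 18.019971717362264 -13.073965709560492
bar top-cam 14.902112599915231 -51.397250866198384
bar top-cam -71.11716058494821 -48.41014402238468
bar top-cam -68.83419909874875 -10.241680721184949
```

servo_tool(deltas=[{"hand": 1, "dx": 2, "dy": 0.5, "dz": -15, "rx": 0, "ry": 0, "rz": 0}, {"hand": 1, "dx": 2, "dy": 0.5, "dz": -23, "rx": 0, "ry": 0, "rz": 0}, {"hand": 1, "dx": 2, "dy": 0.5, "dz": -23, "rx": 0, "ry": 0, "rz": 0}, {"hand": 1, "dx": 2, "dy": 0.5, "dz": -23, "rx": 0, "ry": 0, "rz": 0}, {"hand": 1, "dx": 2, "dy": 0.5, "dz": -23, "rx": 0, "ry": 0, "rz": 0}, {"hand": 1, "dx": 2.3, "dy": 0.4, "dz": -23, "rx": 0, "ry": 0, "rz": 0}, {"hand": 1, "dx": 0, "dy": 0, "dz": -8, "rx": 0, "ry": 0, "rz": 0}, {"hand": 1, "dx": 0, "dy": 0, "dz": 0, "rx": 0, "ry": 0, "rz": 0}, {"hand": 1, "dx": 0, "dy": 0, "dz": 0, "rx": 0, "ry": 0, "rz": 0}, {"hand": 1, "dx": 0, "dy": 0, "dz": 0, "rx": 0, "ry": 0, "rz": 0}])

```text
clock: 11.3
tcp_pos: [0.5054, 0.3495, 0.1184]
orientation: [[-0.996, -0.094, 0.002], [-0.094, 0.996, 0.001], [-0.002, 0.001, -1.0]]
wrist_force: [-1.8, -0.9, -3.8]
grip_width: 0.0353
```

```bash
python3 - <<'E'
from h import *
s=state();print(s['clock'],s['tcp_pos'],s['wrist_force'],s['moment'],s['grip_width'])
d=np.array(s['tcp_pos'])-[.5142,.2867,0];a=np.radians(5.7);print('bin',(np.cos(a)*d[0]+np.sin(a)*d[1])*1e3,(np.cos(a)*d[1]-np.sin(a)*d[0])*1e3)
c=calibration('wrist');im=get_image('wrist');cv2.imwrite('pics/w11.png',im);np.save('w11.npy',c,allow_pickle=True)
im=get_image('top');crop(im,140,200,300,360,3.7,'pics/t11c.png')
E
```

```text
11.3 [0.505404   0.34946601 0.11835246] [-1.75466539 -0.90195881 -3.80914688] [-0.07507082  0.50039844 -0.02585396] 0.03531274807231192
bin -2.5186004212384634 63.329287779485476
```

View pics/t11c.png

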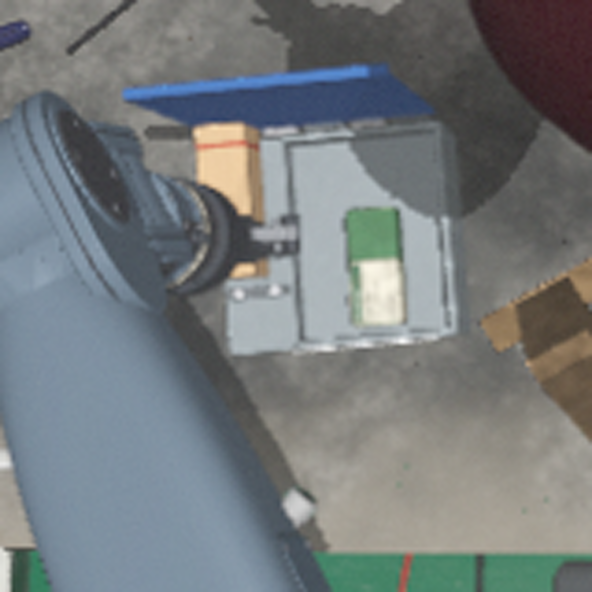

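View pics/w11.png

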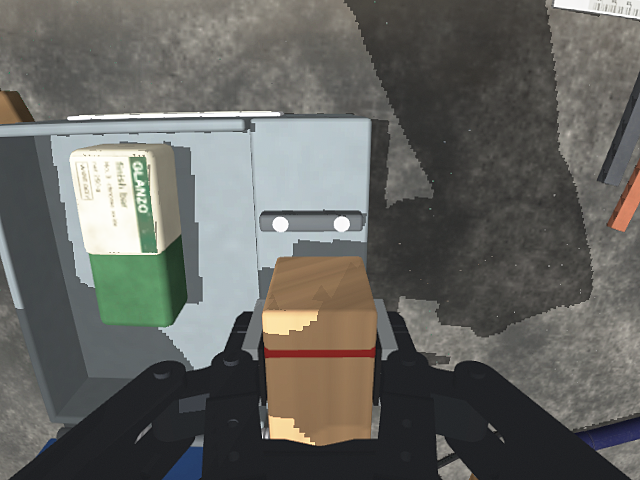

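```bash
python3 - <<'E'
from h import *
c=np.load('w11.npy',allow_pickle=True).item()
a=np.radians(5.7)
def B(P): d=P-[.5142,.2867,0];return np.round([(np.cos(a)*d[0]+np.sin(a)*d[1])*1e3,(np.cos(a)*d[1]-np.sin(a)*d[0])*1e3,d[2]*1e3],1)
print('block near bottom',B(onz(c,(278,257),.106)),B(onz(c,(361,257),.106)))
print('block near top',B(onz(c,(263,311),.154)),B(onz(c,(376,311),.154)))
print('stop front',B(onz(c,(312,211),.093)),'back top',B(onz(c,(312,229),.093)),'back base',B(onz(c,(312,231),.085)))
print('ledge',B(onz(c,(371,119),.085)),B(onz(c,(253,119),.085)))
E
```

```text
block near bottom [-24.3  46.5 106. ] [-24.1  81.4 106. ]
block near top [-25.5  46.6 154. ] [-25.3  81.2 154. ]
stop front [-40.7  60.7  93. ] back top [-32.4  60.6  93. ] back base [-28.9  60.5  85. ]
ledge [-79.3  86.3  85. ] [-79.5  35.6  85. ]
```

servo_tool(deltas=[{"hand": 1, "dx": -1.5, "dy": 0, "dz": -6, "rx": 0, "ry": 0, "rz": 0}, {"hand": 1, "dx": -1, "dy": 0, "dz": -6, "rx": 0, "ry": 0, "rz": 0}, {"hand": 1, "dx": 0, "dy": 0, "dz": -5, "rx": 0, "ry": 0, "rz": 0}, {"hand": 1, "dx": 0, "dy": 0, "dz": -2, "rx": 0, "ry": 0, "rz": 0}, {"hand": 1, "dx": 0, "dy": 0, "dz": 0, "rx": 0, "ry": 0, "rz": 0}, {"hand": 1, "dx": 0, "dy": 0, "dz": 0, "rx": 0, "ry": 0, "rz": 0}])

```text
clock: 12.0
tcp_pos: [0.5019, 0.3489, 0.0974]
orientation: [[-0.996, -0.094, -0.001], [-0.094, 0.996, -0.001], [0.001, -0.0, -1.0]]
wrist_force: [-3.8, 0.1, -2.7]
grip_width: 0.0349
```

```bash
python3 - <<'E'
from h import *
s=state();print(s['clock'],s['tcp_pos'],s['wrist_force'],s['moment'],s['grip_width'])
E
```

```text
12.0 [0.50189715 0.3489164  0.09737077] [-3.77387437  0.13990424 -2.6535116 ] [-0.10283986  0.619866   -0.01098732] 0.034853553155979405
```

servo_tool(deltas=[{"hand": 1, "dx": 0, "dy": 0, "dz": -1, "rx": 0, "ry": 0, "rz": 0}, {"hand": 1, "dx": 0, "dy": 0, "dz": 0, "rx": 0, "ry": 0, "rz": 0}, {"hand": 1, "dx": 0, "dy": 0, "dz": 0, "rx": 0, "ry": 0, "rz": 0}])

```text
clock: 12.3
tcp_pos: [0.5028, 0.3491, 0.0971]
orientation: [[-0.996, -0.094, 0.001], [-0.094, 0.996, 0.0], [-0.001, -0.0, -1.0]]
wrist_force: [-2.8, -0.6, 0.8]
grip_width: 0.0359
```

```bash
python3 - <<'E'
from h import *
s=state();print(s['clock'],s['tcp_pos'],s['wrist_force'],s['moment'],s['grip_width'])
E
```

```text
12.3 [0.50279678 0.34906996 0.09714952] [-2.75383326 -0.64325272  0.84569263] [-0.15420685  0.62204145 -0.11337793] 0.03590414113261729
```

servo_tool(deltas=[{"hand": 0, "dx": 0, "dy": 0, "dz": 0, "rx": 0, "ry": 0, "rz": 0}, {"hand": -0.4, "dx": 0, "dy": 0, "dz": 0, "rx": 0, "ry": 0, "rz": 0}, {"hand": -0.4, "dx": 0, "dy": 0, "dz": 0, "rx": 0, "ry": 0, "rz": 0}, {"hand": -0.4, "dx": 0, "dy": 0, "dz": 0, "rx": 0, "ry": 0, "rz": 0}, {"hand": -0.4, "dx": 0, "dy": 0, "dz": 0, "rx": 0, "ry": 0, "rz": 0}])

```text
clock: 12.8
tcp_pos: [0.5029, 0.3492, 0.0972]
orientation: [[-0.996, -0.094, 0.001], [-0.094, 0.996, 0.0], [-0.001, 0.0, -1.0]]
wrist_force: [-1.0, 0.8, 0.1]
grip_width: 0.0598
```

```bash
python3 - <<'E'
from h import *
s=state();print(s['clock'],s['tcp_pos'],s['wrist_force'],s['moment'],s['grip_width'])
c=calibration('wrist');im=get_image('wrist');cv2.imwrite('pics/w12.png',im)
im=get_image('top');crop(im,140,200,300,360,3.7,'pics/t12c.png')
E
```

```text
12.8 [0.50289873 0.34920464 0.09717769] [-1.00392018  0.77304166  0.06545391] [-0.02058717 -0.02300877 -0.03044607] 0.059774444570507373
```

View pics/t12c.png

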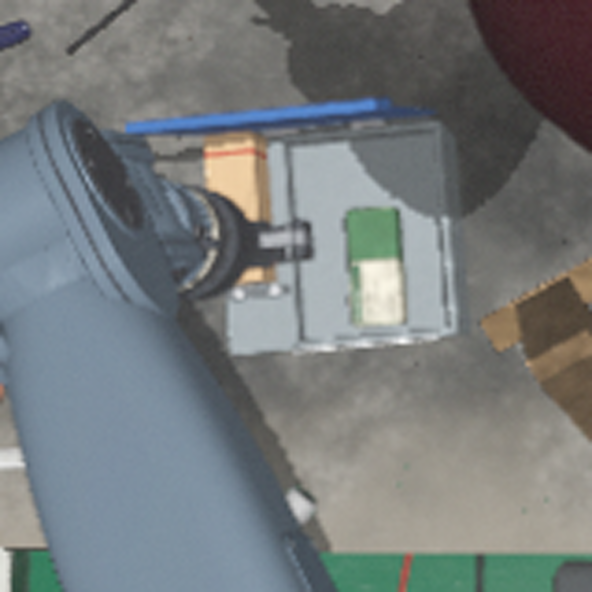

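View pics/w12.png

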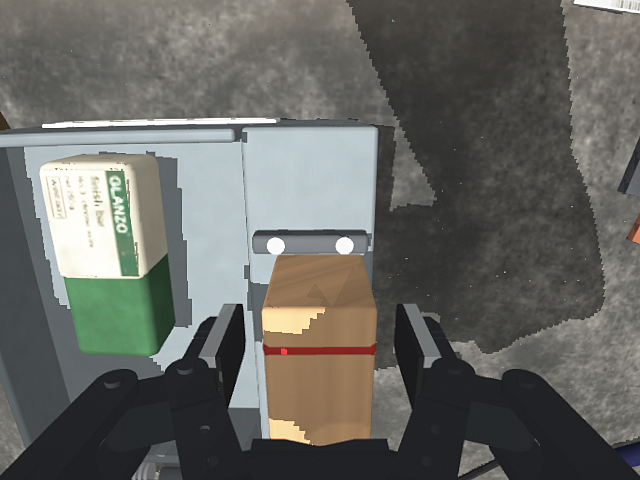

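The block stands against the stop, the flap rests on it at about 1.4 rad, and the fingers are clear on both sides. Now I retract and go over the bar.

servo_tool(deltas=[{"hand": -0.4, "dx": -2, "dy": 0, "dz": 10, "rx": 0, "ry": 0, "rz": 0}, {"hand": -0.4, "dx": -4, "dy": -0.4, "dz": 25, "rx": 0, "ry": 0, "rz": 0}, {"hand": -0.4, "dx": -4, "dy": -0.4, "dz": 30, "rx": 0, "ry": 0, "rz": 0}, {"hand": -0.4, "dx": -4, "dy": -0.4, "dz": 30, "rx": 0, "ry": 0, "rz": 0}, {"hand": -0.4, "dx": 0, "dy": -15, "dz": 25, "rx": 0, "ry": 0, "rz": -0.5}, {"hand": -0.4, "dx": 0, "dy": -30, "dz": 0, "rx": 0, "ry": 0, "rz": -0.8}, {"hand": -0.4, "dx": 2, "dy": -30, "dz": 0, "rx": 0, "ry": 0, "rz": 0}, {"hand": -0.4, "dx": 0, "dy": -19, "dz": 0, "rx": 0, "ry": 0, "rz": 0}, {"hand": -0.4, "dx": 0, "dy": 0, "dz": 0, "rx": 0, "ry": 0, "rz": 0}, {"hand": -0.4, "dx": 0, "dy": 0, "dz": 0, "rx": 0, "ry": 0, "rz": 0}])

```text
clock: 13.9
tcp_pos: [0.4907, 0.2541, 0.2177]
orientation: [[-0.998, -0.071, 0.001], [-0.071, 0.998, 0.001], [-0.001, 0.001, -1.0]]
wrist_force: [-0.1, -0.4, -0.2]
grip_width: 0.0597
```

```bash
python3 - <<'E'
from h import *
s=state();print(s['clock'],s['tcp_pos'],s['wrist_force'],s['grip_width'],np.round(s['orientation'],3).tolist())
c=calibration('wrist');im=get_image('wrist');cv2.imwrite('pics/w13.png',im);np.save('w13.npy',c,allow_pickle=True)
im=get_image('top');cv2.imwrite('pics/t13.png',im);crop(im,140,200,300,360,3.7,'pics/t13c.png')
E
```

```text
13.9 [0.49066363 0.25406521 0.21767943] [-0.1000984  -0.36266474 -0.19576781] 0.05972738144204869 [[-0.998, -0.071, 0.001], [-0.071, 0.998, 0.001], [-0.001, 0.001, -1.0]]
```

View pics/t13c.png

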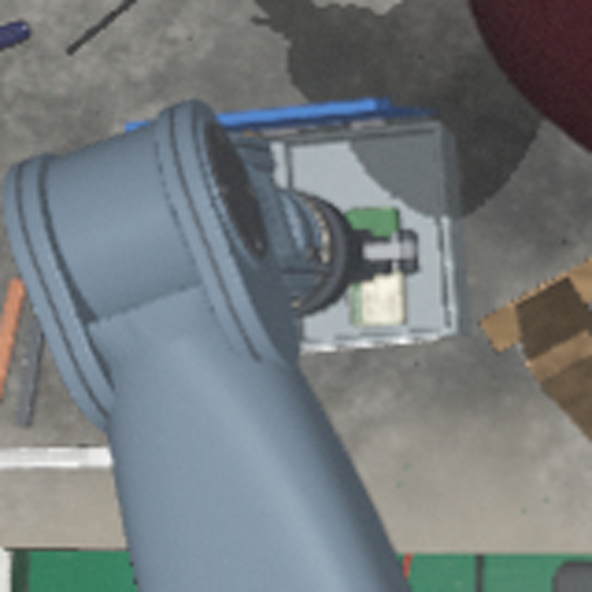

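View pics/w13.png

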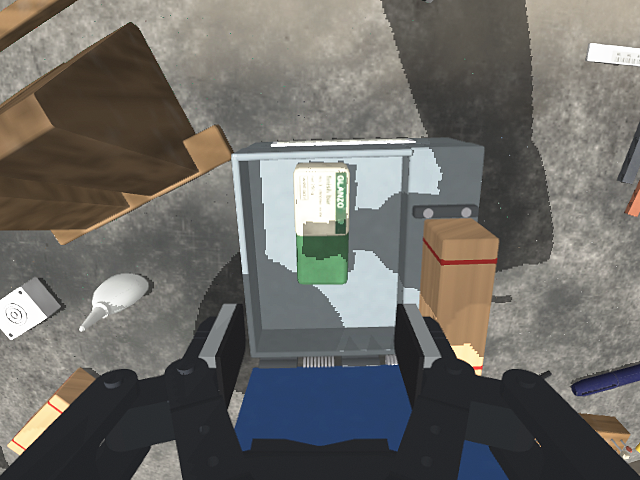

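The block stays propping the flap. In the wrist view the compound bar spans columns 295–349 and rows 163–283.

```bash
python3 - <<'E'
from h import *
c=np.load('w13.npy',allow_pickle=True).item()
crop(cv2.imread('pics/w13.png'),220,130,500,380,2.8,'pics/w13c.png')
E
```

```text
(no output)
```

View pics/w13c.png

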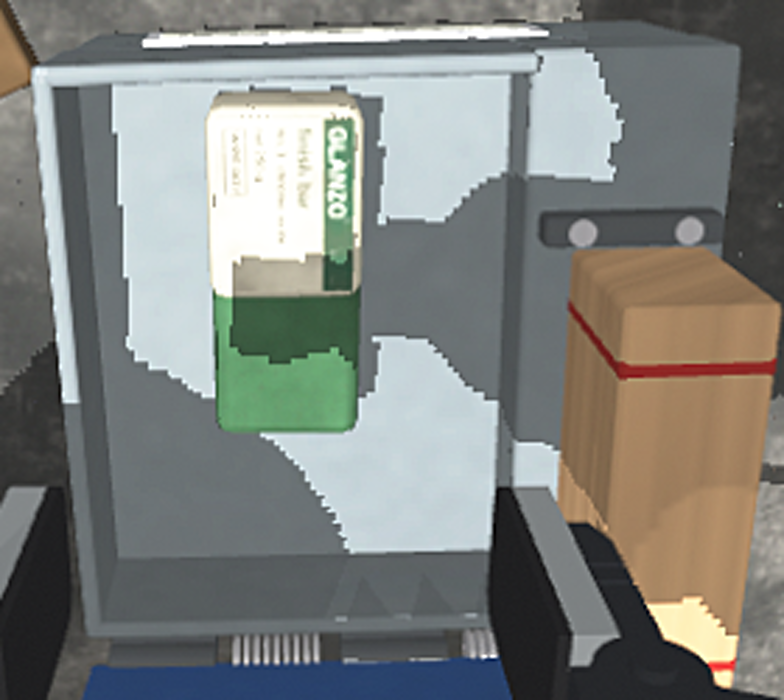

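```bash
python3 - <<'E'
from h import *
c=np.load('w13.npy',allow_pickle=True).item();t=calibration('top')
f=lambda x,y:(220+x/2.8,130+y/2.8);g=lambda x,y:(140+x/3.7,200+y/3.7)
W=[f(207,102),f(362,100),f(357,430),f(218,430)]
P=np.array([onz(c,w,.090) for w in W]);print(P,P.mean(0));v=P[2]+P[3]-P[0]-P[1];print(np.degrees(np.arctan2(v[1],v[0])),np.linalg.norm(v)/2,np.linalg.norm(P[0]-P[1]),np.linalg.norm(P[2]-P[3]))
# two view height: front corners: top cam image (t10) (404,323) right,(353,325) left ; far (347,209) left,(398,208) right
for w,q in zip(W,[(404,323),(353,325),(347,209),(398,208)]):print(tri([(t,g(*q)),(c,w)]))
s=state();print(s['tcp_pos'])
E
```

```text
[[0.44962695 0.23419466 0.09      ]
 [0.446449   0.27174441 0.09      ]
 [0.53430139 0.27880088 0.09      ]
 [0.53695554 0.24160655 0.09      ]] [0.49183322 0.25658663 0.09      ]
4.721395471741365 0.08788872288631866 0.03768399890558873 0.037288916598029666
(array([0.44947126, 0.23319792, 0.08438756]), [np.float64(0.001232840432588054), np.float64(0.001232840432588116)])
(array([0.44723448, 0.27192995, 0.08158695]), [np.float64(0.0006694308569740096), np.float64(0.0006694308569740466)])
(array([0.53385901, 0.2773206 , 0.0899629 ]), [np.float64(0.0015156213637093103), np.float64(0.0015156213637092472)])
(array([0.53534131, 0.23946986, 0.09078347]), [np.float64(0.0024405245541520787), np.float64(0.002440524554152182)])
[0.49047127 0.25470589 0.21720033]
```

servo_tool(deltas=[{"hand": -0.4, "dx": 1, "dy": 1.5, "dz": -25, "rx": 0, "ry": 0, "rz": 0.4}, {"hand": -0.4, "dx": 0, "dy": 0, "dz": -35, "rx": 0, "ry": 0, "rz": 0}, {"hand": -0.4, "dx": 0, "dy": 0, "dz": -35, "rx": 0, "ry": 0, "rz": 0}, {"hand": -0.4, "dx": 0, "dy": 0, "dz": -25, "rx": 0, "ry": 0, "rz": 0}, {"hand": -0.4, "dx": 0, "dy": 0, "dz": -15, "rx": 0, "ry": 0, "rz": 0}, {"hand": -0.4, "dx": 0, "dy": 0, "dz": -10, "rx": 0, "ry": 0, "rz": 0}, {"hand": -0.4, "dx": 0, "dy": 0, "dz": 0, "rx": 0, "ry": 0, "rz": 0}, {"hand": -0.4, "dx": 0, "dy": 0, "dz": 0, "rx": 0, "ry": 0, "rz": 0}])

```text
clock: 14.8
tcp_pos: [0.4924, 0.2559, 0.0731]
orientation: [[-0.997, -0.079, 0.002], [-0.079, 0.997, 0.001], [-0.002, 0.001, -1.0]]
wrist_force: [0.8, 0.5, 0.5]
grip_width: 0.0595
```

```bash
python3 - <<'E'
from h import *
s=state();print(s['clock'],s['tcp_pos'],s['wrist_force'],s['grip_width'])
cv2.imwrite('pics/w14.png',get_image('wrist'))
E
```

```text
14.8 [0.49235313 0.25593799 0.07314851] [0.75746439 0.53350443 0.51650167] 0.059549633649113316
```

View pics/w14.png

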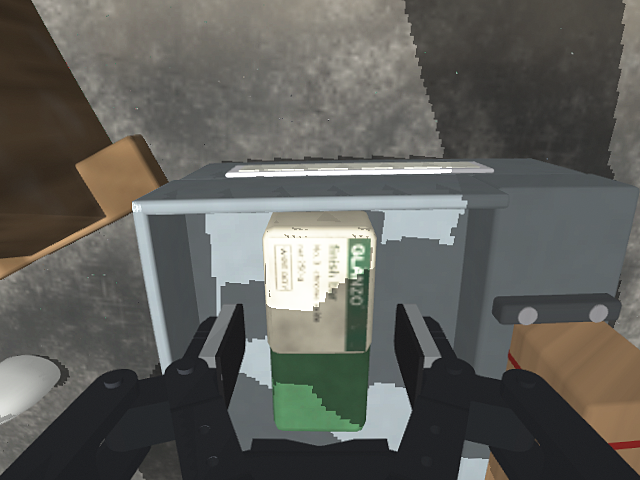

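The bar is centred between the jaws at about column 320. I lower the last 8 mm and close.

servo_tool(deltas=[{"hand": -0.4, "dx": 0, "dy": 0, "dz": -5, "rx": 0, "ry": 0, "rz": 0}, {"hand": -0.4, "dx": 0, "dy": 0, "dz": -3, "rx": 0, "ry": 0, "rz": 0}, {"hand": -0.4, "dx": 0, "dy": 0, "dz": 0, "rx": 0, "ry": 0, "rz": 0}, {"hand": 0, "dx": 0, "dy": 0, "dz": 0, "rx": 0, "ry": 0, "rz": 0}, {"hand": 1, "dx": 0, "dy": 0, "dz": 0, "rx": 0, "ry": 0, "rz": 0}, {"hand": 1, "dx": 0, "dy": 0, "dz": 0, "rx": 0, "ry": 0, "rz": 0}, {"hand": 1, "dx": 0, "dy": 0, "dz": 0, "rx": 0, "ry": 0, "rz": 0}, {"hand": 1, "dx": 0, "dy": 0, "dz": 0, "rx": 0, "ry": 0, "rz": 0}, {"hand": 1, "dx": 0, "dy": 0, "dz": 0, "rx": 0, "ry": 0, "rz": 0}])

```text
clock: 15.75
tcp_pos: [0.4918, 0.2555, 0.0643]
orientation: [[-0.997, -0.078, 0.001], [-0.078, 0.997, 0.0], [-0.001, 0.0, -1.0]]
wrist_force: [0.4, 0.5, 2.4]
grip_width: 0.0375
```

servo_tool(deltas=[{"hand": 1, "dx": 0, "dy": 0, "dz": 5, "rx": 0, "ry": 0, "rz": 0}, {"hand": 1, "dx": 0, "dy": 0, "dz": 20, "rx": 0, "ry": 0, "rz": 0}, {"hand": 1, "dx": 0, "dy": 0, "dz": 30, "rx": 0, "ry": 0, "rz": 0}, {"hand": 1, "dx": 0, "dy": 0, "dz": 30, "rx": 0, "ry": 0, "rz": 0}, {"hand": 1, "dx": -5, "dy": 0, "dz": 35, "rx": 0, "ry": 0, "rz": 0}, {"hand": 1, "dx": -10, "dy": 0, "dz": 35, "rx": 0, "ry": 0, "rz": 0}, {"hand": 1, "dx": -10, "dy": 0, "dz": 35, "rx": 0, "ry": 0, "rz": 0}, {"hand": 1, "dx": 0, "dy": 0, "dz": 20, "rx": 0, "ry": 0, "rz": 0}, {"hand": 1, "dx": 0, "dy": 0, "dz": 0, "rx": 0, "ry": 0, "rz": 0}, {"hand": 1, "dx": 0, "dy": 0, "dz": 0, "rx": 0, "ry": 0, "rz": 0}])

```text
clock: 16.75
tcp_pos: [0.4665, 0.2553, 0.2731]
orientation: [[-0.997, -0.078, -0.001], [-0.078, 0.997, -0.0], [0.001, -0.0, -1.0]]
wrist_force: [1.0, 0.4, -2.8]
grip_width: 0.0374
```

```bash
python3 - <<'E'
from h import *
s=state();print(s['clock'],s['tcp_pos'],s['wrist_force'],s['grip_width'],np.round(s['qpos'],2))
cv2.imwrite('pics/w15.png',get_image('wrist'))
t=calibration('top')
im=cv2.imread('pics/top0.png');crop(im,410,205,510,295,7,'pics/matc.png')
E
```

```text
16.75 [0.46648179 0.25531604 0.2730715 ] [ 0.95610411  0.44816543 -2.79885316] 0.037392890555978754 [ 0.37  0.08  0.22  1.71 -0.    0.3 ]
```

View pics/w15.png

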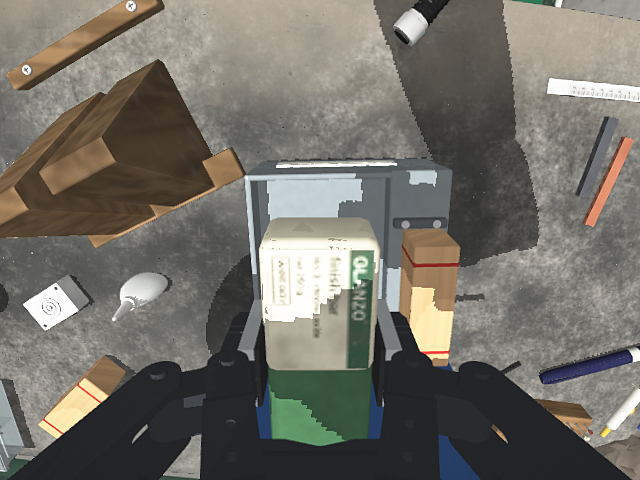

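View pics/matc.png

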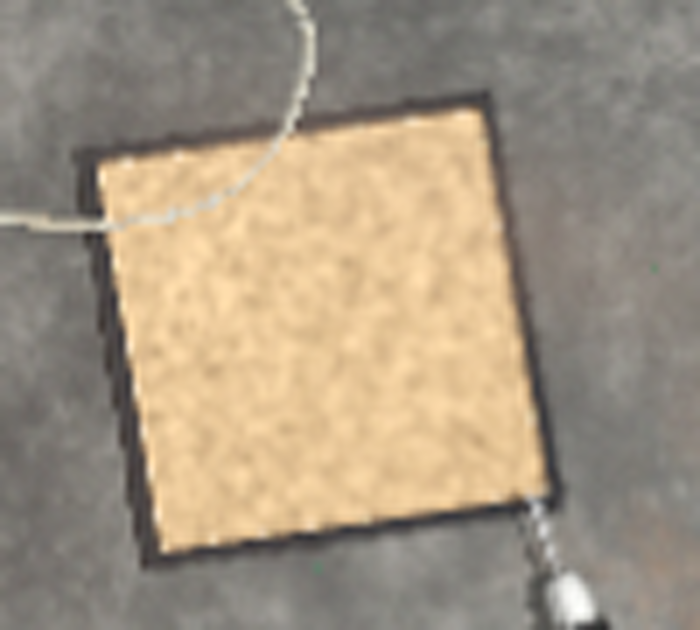

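```bash
python3 - <<'E'
from h import *
t=calibration('top')
P=np.array([onz(t,(410+x/7,205+y/7),.003) for x,y in [(80,150),(490,93),(562,503),(148,565)]]);print(P,P.mean(0))
print([np.linalg.norm(P[i]-P[i-1]) for i in range(4)])
v=P[0]+P[1]-P[2]-P[3];print(np.degrees(np.arctan2(v[1],v[0])))
c=np.load('w3.npy',allow_pickle=True).item();print(onz(c,(148,362),.003),onz(c,(128,240),.003))
E
```

```text
[[ 0.62908908 -0.26211428  0.003     ]
 [ 0.65361783 -0.43654396  0.003     ]
 [ 0.48022745 -0.4619714   0.003     ]
 [ 0.45430522 -0.28763499  0.003     ]] [ 0.5543099  -0.36206616  0.003     ]
[np.float64(0.17663720264033114), np.float64(0.17614588715604096), np.float64(0.1752449151802458), np.float64(0.1762530779111766)]
8.324977271143998
[ 0.58714159 -0.27141881  0.003     ] [ 0.45758751 -0.28313627  0.003     ]
```

servo_tool(deltas=[{"hand": 1, "dx": -15, "dy": -20, "dz": 0, "rx": 0, "ry": 0, "rz": 0}, {"hand": 1, "dx": -25, "dy": -38, "dz": 0, "rx": 0, "ry": 0, "rz": 0.4}, {"hand": 1, "dx": -25, "dy": -40, "dz": 0, "rx": 0, "ry": 0, "rz": 0.4}, {"hand": 1, "dx": -20, "dy": -40, "dz": 0, "rx": 0, "ry": 0, "rz": 0.4}, {"hand": 1, "dx": -10, "dy": -42, "dz": 0, "rx": 0, "ry": 0, "rz": 0.4}, {"hand": 1, "dx": 0, "dy": -42, "dz": 0, "rx": 0, "ry": 0, "rz": 0.4}, {"hand": 1, "dx": 0, "dy": -42, "dz": 0, "rx": 0, "ry": 0, "rz": 0.4}, {"hand": 1, "dx": 10, "dy": -42, "dz": 0, "rx": 0, "ry": 0, "rz": 0.4}, {"hand": 1, "dx": 15, "dy": -42, "dz": 0, "rx": 0, "ry": 0, "rz": 0.4}, {"hand": 1, "dx": 18, "dy": -42, "dz": 0, "rx": 0, "ry": 0, "rz": 0.4}])

```text
clock: 17.8
tcp_pos: [0.4135, -0.1361, 0.2715]
orientation: [[-0.99, -0.14, -0.003], [-0.14, 0.99, 0.002], [0.003, 0.002, -1.0]]
wrist_force: [1.4, 1.1, -1.8]
grip_width: 0.0378
```

servo_tool(deltas=[{"hand": 1, "dx": 20, "dy": -38, "dz": -10, "rx": 0, "ry": 0, "rz": 0.2}, {"hand": 1, "dx": 24, "dy": -38, "dz": -15, "rx": 0, "ry": 0, "rz": 0}, {"hand": 1, "dx": 26, "dy": -38, "dz": -20, "rx": 0, "ry": 0, "rz": 0}, {"hand": 1, "dx": 26, "dy": -36, "dz": -20, "rx": 0, "ry": 0, "rz": 0}, {"hand": 1, "dx": 22, "dy": -32, "dz": -20, "rx": 0, "ry": 0, "rz": 0}, {"hand": 1, "dx": 15, "dy": -25, "dz": -20, "rx": 0, "ry": 0, "rz": 0}, {"hand": 1, "dx": 8, "dy": -12, "dz": -10, "rx": 0, "ry": 0, "rz": 0}, {"hand": 1, "dx": 0, "dy": 0, "dz": 0, "rx": 0, "ry": 0, "rz": 0}, {"hand": 1, "dx": 0, "dy": 0, "dz": 0, "rx": 0, "ry": 0, "rz": 0}, {"hand": 1, "dx": 0, "dy": 0, "dz": 0, "rx": 0, "ry": 0, "rz": 0}])

```text
clock: 18.8
tcp_pos: [0.555, -0.3526, 0.1591]
orientation: [[-0.989, -0.145, -0.0], [-0.145, 0.989, 0.001], [0.0, 0.001, -1.0]]
wrist_force: [0.5, 0.2, -1.2]
grip_width: 0.0372
```

```bash
python3 - <<'E'
from h import *
s=state();print(s['clock'],s['tcp_pos'],s['wrist_force'],s['grip_width'],np.round(s['orientation'],3).tolist())
c=calibration('wrist');np.save('w16.npy',c,allow_pickle=True);cv2.imwrite('pics/w16.png',get_image('wrist'));cv2.imwrite('pics/s16.png',get_image('scene'))
E
```

```text
18.8 [ 0.55498086 -0.35256792  0.15913459] [ 0.5449637   0.22484736 -1.24649412] 0.03716341899801957 [[-0.989, -0.145, -0.0], [-0.145, 0.989, 0.001], [0.0, 0.001, -1.0]]
```

View pics/w16.png

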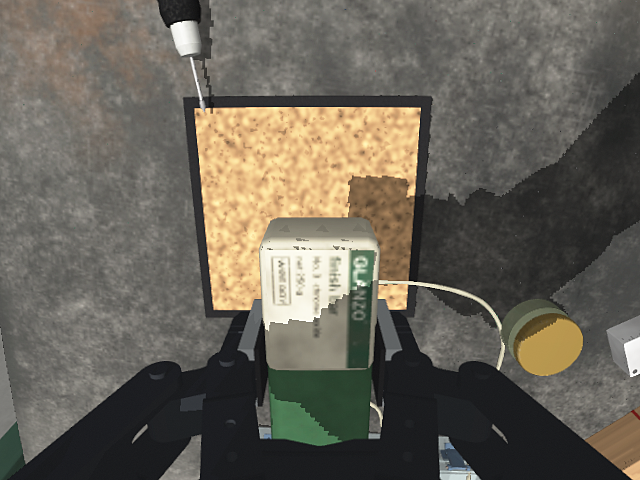

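View pics/s16.png

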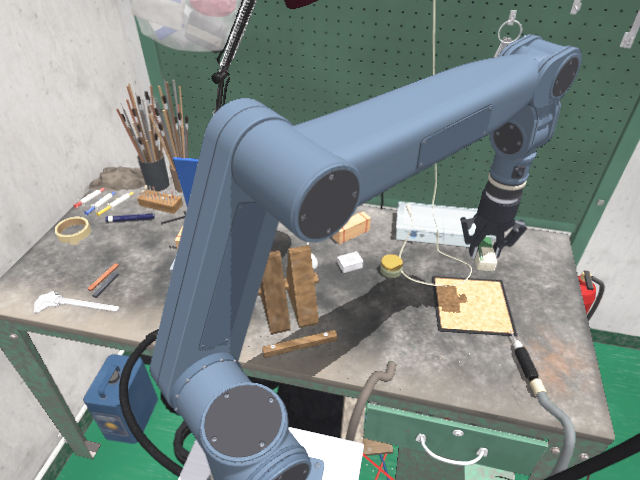

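```bash
python3 - <<'E'
from h import *
c=np.load('w16.npy',allow_pickle=True).item()
P=np.array([onz(c,u,.003) for u in [(184,98),(432,96),(415,315),(207,317)]]);print(P,(P[0]+P[1]+P[2]+P[3])/4)
a,b=P[1]-P[0],P[2]-P[1];print(np.linalg.norm(a),np.linalg.norm(b),np.degrees(np.arctan2(-a[0],a[1])))
# centre from first edge + half depth
m=(P[0]+P[1])/2; n=np.array([a[1],-a[0],0])/np.linalg.norm(a);print('centre',m+n*.09)
E
```

```text
[[ 0.481882   -0.4617621   0.003     ]
 [ 0.45474526 -0.28492803  0.003     ]
 [ 0.63043404 -0.25806424  0.003     ]
 [ 0.65854842 -0.43480836  0.003     ]] [ 0.55640243 -0.35989068  0.003     ]
0.17890413048958215 0.17773072651576255 8.72447837891203
centre [ 0.55727225 -0.35969358  0.003     ]
```

servo_tool(deltas=[{"hand": 1, "dx": 1, "dy": -4, "dz": -20, "rx": 0, "ry": 0, "rz": 0}, {"hand": 1, "dx": 0, "dy": -4.5, "dz": -30, "rx": 0, "ry": 0, "rz": 0}, {"hand": 1, "dx": 0, "dy": 0, "dz": -35, "rx": 0, "ry": 0, "rz": 0}, {"hand": 1, "dx": 0, "dy": 0, "dz": -25, "rx": 0, "ry": 0, "rz": 0}, {"hand": 1, "dx": 0, "dy": 0, "dz": -15, "rx": 0, "ry": 0, "rz": 0}, {"hand": 1, "dx": 0, "dy": 0, "dz": -10, "rx": 0, "ry": 0, "rz": 0}, {"hand": 1, "dx": 0, "dy": 0, "dz": -5, "rx": 0, "ry": 0, "rz": 0}, {"hand": 1, "dx": 0, "dy": 0, "dz": -3, "rx": 0, "ry": 0, "rz": 0}, {"hand": 1, "dx": 0, "dy": 0, "dz": 0, "rx": 0, "ry": 0, "rz": 0}, {"hand": 1, "dx": 0, "dy": 0, "dz": 0, "rx": 0, "ry": 0, "rz": 0}])

```text
clock: 19.9
tcp_pos: [0.5572, -0.3626, 0.0174]
orientation: [[-0.99, -0.144, 0.002], [-0.144, 0.99, -0.001], [-0.002, -0.002, -1.0]]
wrist_force: [-0.6, -0.3, -2.4]
grip_width: 0.0376
```

servo_tool(deltas=[{"hand": 1, "dx": 0, "dy": 0, "dz": -3, "rx": 0, "ry": 0, "rz": 0}, {"hand": 1, "dx": 0, "dy": 0, "dz": 0, "rx": 0, "ry": 0, "rz": 0}, {"hand": 1, "dx": 0, "dy": 0, "dz": 0, "rx": 0, "ry": 0, "rz": 0}, {"hand": 1, "dx": 0, "dy": 0, "dz": 0, "rx": 0, "ry": 0, "rz": 0}])

```text
clock: 20.3
tcp_pos: [0.5564, -0.362, 0.013]
orientation: [[-0.99, -0.144, -0.0], [-0.144, 0.99, -0.0], [0.0, -0.0, -1.0]]
wrist_force: [0.6, 1.3, -2.8]
grip_width: 0.038
```

Still held free, about 5 mm up. I lower gently while watching the force.

servo_tool(deltas=[{"hand": 1, "dx": 0, "dy": 0, "dz": -2, "rx": 0, "ry": 0, "rz": 0}, {"hand": 1, "dx": 0, "dy": 0, "dz": -1.5, "rx": 0, "ry": 0, "rz": 0}, {"hand": 1, "dx": 0, "dy": 0, "dz": 0, "rx": 0, "ry": 0, "rz": 0}, {"hand": 1, "dx": 0, "dy": 0, "dz": 0, "rx": 0, "ry": 0, "rz": 0}])

```text
clock: 20.7
tcp_pos: [0.5563, -0.3618, 0.0093]
orientation: [[-0.99, -0.144, -0.0], [-0.144, 0.99, 0.0], [0.0, 0.0, -1.0]]
wrist_force: [-0.1, 0.5, -1.7]
grip_width: 0.0377
```

servo_tool(deltas=[{"hand": 1, "dx": 0, "dy": 0, "dz": -1, "rx": 0, "ry": 0, "rz": 0}, {"hand": 1, "dx": 0, "dy": 0, "dz": 0, "rx": 0, "ry": 0, "rz": 0}, {"hand": 1, "dx": 0, "dy": 0, "dz": 0, "rx": 0, "ry": 0, "rz": 0}, {"hand": 1, "dx": 0, "dy": 0, "dz": 0, "rx": 0, "ry": 0, "rz": 0}])

```text
clock: 21.1
tcp_pos: [0.5564, -0.362, 0.0085]
orientation: [[-0.99, -0.144, 0.0], [-0.144, 0.99, -0.0], [-0.0, -0.0, -1.0]]
wrist_force: [-0.8, -0.0, -2.6]
grip_width: 0.0375
```

servo_tool(deltas=[{"hand": 1, "dx": 0, "dy": 0, "dz": -1, "rx": 0, "ry": 0, "rz": 0}, {"hand": 1, "dx": 0, "dy": 0, "dz": 0, "rx": 0, "ry": 0, "rz": 0}, {"hand": 1, "dx": 0, "dy": 0, "dz": 0, "rx": 0, "ry": 0, "rz": 0}, {"hand": 1, "dx": 0, "dy": 0, "dz": 0, "rx": 0, "ry": 0, "rz": 0}])

```text
clock: 21.5
tcp_pos: [0.5564, -0.3619, 0.0075]
orientation: [[-0.99, -0.144, -0.0], [-0.144, 0.99, 0.0], [0.0, 0.0, -1.0]]
wrist_force: [0.5, -0.1, -1.9]
grip_width: 0.0378
```

servo_tool(deltas=[{"hand": 1, "dx": 0, "dy": 0, "dz": -0.5, "rx": 0, "ry": 0, "rz": 0}, {"hand": 1, "dx": 0, "dy": 0, "dz": 0, "rx": 0, "ry": 0, "rz": 0}, {"hand": 1, "dx": 0, "dy": 0, "dz": 0, "rx": 0, "ry": 0, "rz": 0}, {"hand": 1, "dx": 0, "dy": 0, "dz": 0, "rx": 0, "ry": 0, "rz": 0}])

```text
clock: 21.9
tcp_pos: [0.5565, -0.362, 0.0073]
orientation: [[-0.99, -0.144, 0.0], [-0.144, 0.99, -0.0], [-0.0, -0.0, -1.0]]
wrist_force: [-0.4, 0.4, -0.0]
grip_width: 0.0377
```

servo_tool(deltas=[{"hand": 1, "dx": 0, "dy": 0, "dz": -0.4, "rx": 0, "ry": 0, "rz": 0}, {"hand": 1, "dx": 0, "dy": 0, "dz": 0, "rx": 0, "ry": 0, "rz": 0}, {"hand": 1, "dx": 0, "dy": 0, "dz": 0, "rx": 0, "ry": 0, "rz": 0}])

```text
clock: 22.2
tcp_pos: [0.5565, -0.362, 0.0073]
orientation: [[-0.99, -0.144, 0.0], [-0.144, 0.99, -0.0], [-0.0, -0.0, -1.0]]
wrist_force: [-1.6, 1.4, 4.3]
grip_width: 0.0376
```

servo_tool(deltas=[{"hand": 0.05, "dx": 0, "dy": 0, "dz": 0, "rx": 0, "ry": 0, "rz": 0}, {"hand": -0.2, "dx": 0, "dy": 0, "dz": 0, "rx": 0, "ry": 0, "rz": 0}, {"hand": -0.5, "dx": 0, "dy": 0, "dz": 0, "rx": 0, "ry": 0, "rz": 0}, {"hand": -0.5, "dx": 0, "dy": 0, "dz": 0, "rx": 0, "ry": 0, "rz": 0}, {"hand": -0.5, "dx": 0, "dy": 0, "dz": 0, "rx": 0, "ry": 0, "rz": 0}])

```text
clock: 22.7
tcp_pos: [0.5564, -0.3619, 0.0064]
orientation: [[-0.99, -0.144, -0.0], [-0.144, 0.99, 0.0], [0.0, 0.0, -1.0]]
wrist_force: [-0.1, -0.1, 0.4]
grip_width: 0.0639
```

```bash
python3 - <<'E'
from h import *
s=state();print(s['clock'],s['tcp_pos'],s['wrist_force'],s['grip_width'])
cv2.imwrite('pics/w17.png',get_image('wrist'))
E
```

```text
22.7 [ 0.55639732 -0.36191163  0.00637583] [-0.09945683 -0.05019743  0.40921956] 0.06390764690986171
```

View pics/w17.png

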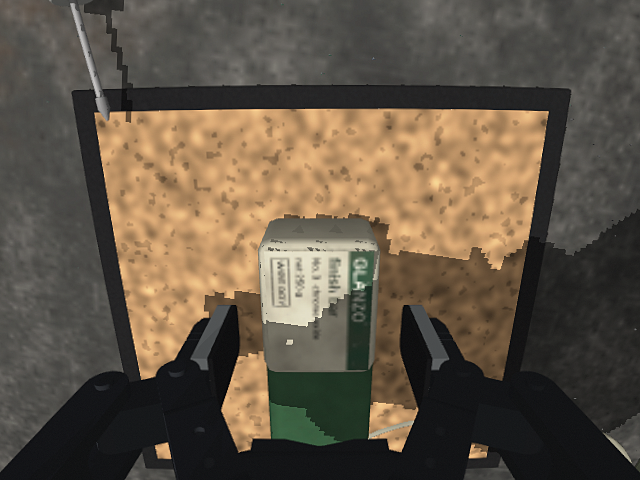

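The bar is flat on the mat and the jaws are clear. I retract straight up, then back away.

servo_tool(deltas=[{"hand": -0.5, "dx": 0, "dy": 0, "dz": 8, "rx": 0, "ry": 0, "rz": 0}, {"hand": -0.5, "dx": 0, "dy": 0, "dz": 20, "rx": 0, "ry": 0, "rz": 0}, {"hand": -0.5, "dx": 0, "dy": 0, "dz": 35, "rx": 0, "ry": 0, "rz": 0}, {"hand": -0.5, "dx": 0, "dy": 0, "dz": 40, "rx": 0, "ry": 0, "rz": 0}, {"hand": -0.5, "dx": -30, "dy": 20, "dz": 30, "rx": 0, "ry": 0, "rz": 0}, {"hand": -0.5, "dx": -40, "dy": 10, "dz": 30, "rx": 0, "ry": 0, "rz": 0}, {"hand": -0.5, "dx": -40, "dy": 10, "dz": 20, "rx": 0, "ry": 0, "rz": 0}, {"hand": -0.5, "dx": -40, "dy": 10, "dz": 0, "rx": 0, "ry": 0, "rz": 0}, {"hand": -0.5, "dx": -40, "dy": 0, "dz": 0, "rx": 0, "ry": 0, "rz": 0}, {"hand": -0.5, "dx": -30, "dy": 0, "dz": 0, "rx": 0, "ry": 0, "rz": 0}])

```text
clock: 23.75
tcp_pos: [0.3355, -0.3118, 0.1904]
orientation: [[-0.99, -0.144, 0.001], [-0.144, 0.99, -0.002], [-0.001, -0.002, -1.0]]
wrist_force: [0.5, -0.9, 0.2]
grip_width: 0.0643
```

servo_tool(deltas=[{"hand": -0.5, "dx": 0, "dy": 0, "dz": 0, "rx": 0, "ry": 0, "rz": 0}, {"hand": -0.5, "dx": 0, "dy": 0, "dz": 0, "rx": 0, "ry": 0, "rz": 0}, {"hand": -0.5, "dx": 0, "dy": 0, "dz": 0, "rx": 0, "ry": 0, "rz": 0}])

```text
clock: 24.05
tcp_pos: [0.338, -0.3125, 0.1895]
orientation: [[-0.989, -0.145, 0.001], [-0.145, 0.989, -0.001], [-0.001, -0.001, -1.0]]
wrist_force: [-0.1, 1.0, 0.2]
grip_width: 0.0637
```

```bash
python3 - <<'E'
from h import *
s=state();print(s['clock'],s['tcp_pos'],s['wrist_force'])
cv2.imwrite('pics/t18.png',get_image('top'));cv2.imwrite('pics/s18.png',get_image('scene'))
crop(cv2.imread('pics/t18.png'),190,200,400,350,3.8,'pics/t18c.png');crop(cv2.imread('pics/t18.png'),410,205,510,295,6,'pics/t18m.png')
E
```

```text
24.05 [ 0.33800154 -0.31246645  0.18951932] [-0.06914557  1.01372381  0.16936619]
```

View pics/t18c.png

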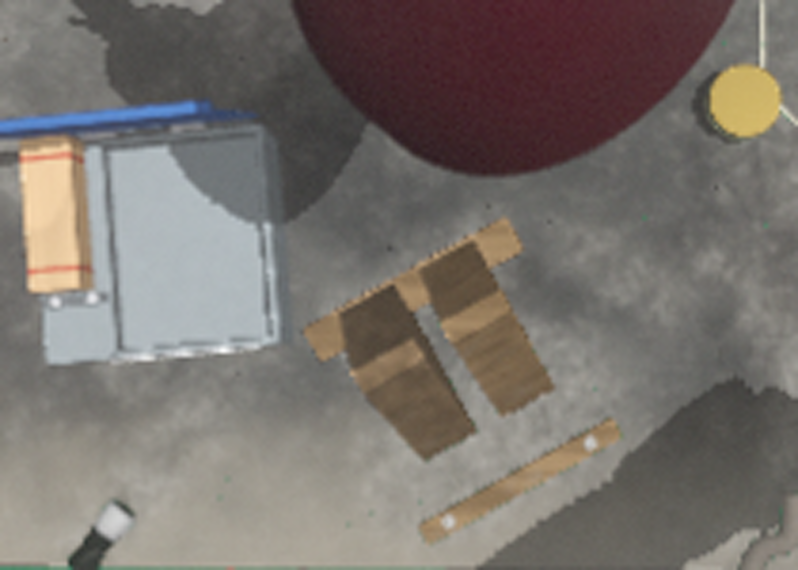

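View pics/t18m.png

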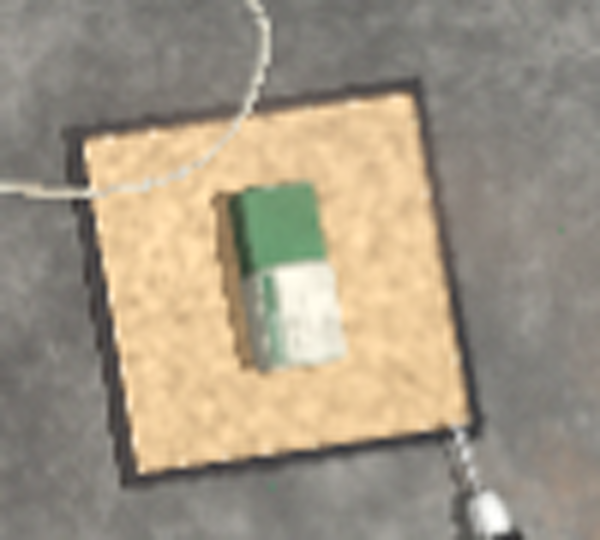

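View pics/s18.png

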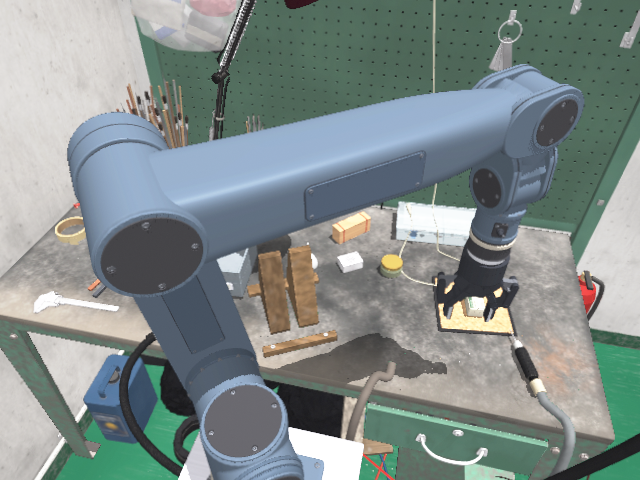

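```bash
python3 - <<'E'
from h import *
t=calibration('top')
P=np.array([onz(t,(410+x/6,205+y/6),.033) for x,y in [(245,187),(315,181),(344,355),(275,367)]]);print(P.mean(0))
print(finish_job())
E
```

```text
[ 0.55569651 -0.36369581  0.033     ]
the job is handed in; nothing more can be done
None
```

I propped the flap open with the wooden block, moved the compound bar onto the cork mat, and handed the job in at about 24 s of the 72 s allowed.

- **Flap:** I took the rightmost block, lifted the flap by its lip, and set the block on the ledge just beyond the stop bar. After release the flap pushed it back against the stop. The last top view shows the block still there, with the flap held nearly vertical. I judged that by eye as about 1.4 rad and did not measure the angle.
- **Bar:** I lowered it in small steps until I felt about 4 N of contact, then released it. The last top view puts its centre at (0.556, −0.364). That is within about 4 mm of the mat centre, which two views put at (0.554, −0.362) and (0.557, −0.360).
- **Forces and bystanders:** the forces I read while working stayed under about 6 N. The jar and the mould insert looked unmoved in the final pictures. The oil bottle was mostly hidden behind the easel, so I could only see part of it.
- **Disagreements:** height estimates from two views were up to about 12 mm off the stated heights (block top and ledge corner). I used the stated heights, and the contact forces when setting down the block and the bar agreed with them.

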